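Load the top weighing boat into the dryer's spring tray

TASK

Take the pin from the rack and push it down through the small hole in the dryer's top to trip the hidden latch, so that the tray springs out; stand the pin back in a hole of the rack. Lift only the top weighing boat off the nest, leaving the two below it undisturbed, and set it down (do not drop it) flat in the square recess of the open tray. Then push the tray's front in until the tray latches shut, and leave the vial, bottle, jar and tube where they stand.

Things in the scene. Friction and masses are not known exactly. Their poses are not given: they have to be found in the camera images.
- boat_top: top one of a nest of three equal white square weighing boats (20 to 45 g). Origin: centre of its underside, x, y square to its sides. 34 mm high, base 40 mm square, sides sloping out to an upright lip 58 mm square outside, 3 mm thick, 26 to 34 mm up. It stands 16 mm above the next boat (8 mm free between lips, 1.5 mm side play) and must rise 18 mm straight up to be clear
- boat_mid: second boat of the nest, same shape and origin; must not be lifted or shifted (its underside starts 16 mm above the bench)
- boat_low: lowest boat of the nest, same shape and origin, standing on the bench
- vial: bystander: upright closed glass vial, 27 mm diameter, 90 mm high, white cap; origin at the centre of its underside. Stands beside one side of the nest about 67 mm from the nest's centre, and leaves no room there for an open finger
- jar: bystander: low grey round jar, 42 mm diameter, 30 mm high, beside another side of the nest about 67 mm from the nest's centre; origin at the centre of its underside
- rack: fixed green tube rack 110 (x) x 70 (y) x 60 mm high; origin: centre of its underside. Top plate 6 mm thick with six square 15 mm holes at x = -30, 0, 30 and y = -16, 16 mm; the space under the plate is open down to a floor 4 mm above the bench
- pin: release pin (50 g) standing upright in a hole of the rack, its collar on the rack's top. Origin: centre of the collar's underside, z up. Below it a steel shaft 6 mm diameter, 50 mm long; collar 26 mm diameter, 6 mm thick; above that a black round handle 14 mm diameter, 45 mm long (top 51 mm above the origin)
- tube: bystander: thin tube with a blue cap 22 mm diameter, 14 mm high, standing in another hole of the rack; origin at the underside of the cap, at the height of the rack's top
- squeeze_bottle: bystander: white squeeze bottle 50 mm diameter, 128 mm high with a narrow nozzle, behind the rack; origin at the centre of its underside
- dryer: fixed white bench dryer, a flat box 196 (x) x 160 (y) x 78 mm high; origin on the bench under the latch hole; x points from its front to its back, so the tray comes out along -x; the front face is 96 mm before the origin, the tray's front panel stands before it
- latch_hole (a point): centre of the 16 mm round hole in the dryer's top, at the top face (78 mm above the bench). The hidden latch plate, 24 x 24 mm, lies 18 mm below this point; pressed straight down about 8 to 10 mm (2 to 5 N, end stop at 13 mm) it frees the tray; it springs back up
- tray_well (a point): centre of the floor of the tray's square recess (12 mm above the bench), moves with the tray; 56 mm square inside, fence 6 mm high, sides along the dryer's x and y. With the tray open it lies 46 mm before the dryer's front face; the front panel, 70 mm high, stands 40 mm before it: finger room only on its left and right (dryer's +y, -y)
- tray_front (a point): middle of the outer face of the tray's front panel (152 mm wide, 8 mm thick, from 8 to 70 mm above the bench), 40 mm above the bench; moves with the tray
- tray (a joint): how far the tray is out, in m: 0 latched shut, 0.08 fully sprung out. A spring pushes it out with 4 N shut to 1.5 N open. To latch, push the front in to about -0.003 (end stop); on letting go it rests at 0, held by the latch
- latch (a joint): how far the latch plate is pressed down, in m: 0 at rest, 0.013 fully down
Not all that is in view belongs to the job. Leave any yellow look-alike of the pin alone. Of the things that look like the rack, the larger one is meant.

How it is judged:
By the outcome, as a careful person would: the job done as asked, in the order asked, and still so for the second after the job is handed in, with the robot touching nothing.
It also fails if it takes over 72 s, if anything falls off the work surface, if the arm or the gripper's body presses on something with over 40 N, if the wrist force passes 120 N, or if a joint passes its speed limit or range.

ROBOT

A 6-joint arm with a two-finger parallel gripper is mounted at the origin on the work surface. World frame = base frame: x ahead of the robot, y to its left, z up, the work surface at z = 0. Lengths are in m, angles in rad, forces in N, time in s.
With the tool pointing down it reaches from about 0.375 to 0.975 m from the base axis. Payload 3.8 kg.
Tool frame: the origin (TCP) lies midway between the tips of the shut fingers; the grasp point (between the pads) lies 19 mm behind it; z points along the fingers, y is the direction in which the jaws open and shut (so a half turn about z gives the same grasp; the last joint's range is limited). The gripper opens to 85 mm and grips with 20 to 120 N. Pads are 22 mm wide; open, the fingers measure 114 mm over their backs; the gripper's body (76 mm by 85 mm) begins 54 mm behind the grasp point. The pads swing forward as they close: fully open they stand 13 mm farther back than shut.
Start: joints at [1.27, 0.264, 1.604, -0, 1.274, -0.037], TCP at [0.176, 0.652, 0.231] pointing down, gripper open.
Joint ranges: [-2.63, 2.63], [-0.94, 2.18], [0.31, 2.57], [-1.31, 4.45], [0, 2.66], [-2.55, 2.55]. Speed limits (rad/s): [2.57, 2.57, 3.14, 3.14, 3.14, 3.14].

INTERFACE

Orientations are given as a rotation vector (axis times angle).
In Python, from workcell import bot gives the robot as it stands.
- The arm moves only by the tool drive_tool, never from a script. Its argument "steps" is a list of rows, each a list of 2 entries, a list of its own where there are three numbers: the shift along the tool's x, y, z in mm, then the turn about the tool's z in degrees. In form: [[[dx, dy, dz], twist], ...]. A call has 1 to 8 rows; each row shifts and turns the commanded pose from where the row before left it, along the tool's axes as they then stand; what a row does not reach is not made up. A row lasts 1/12 s, in which the tool goes at most 41.7 mm and 7.16 degrees, less where a joint would pass 70% of its speed; a pose out of reach is approached as far as the arm can. A call is refused whole if a number of a shift passes 41.7 or a number of a turn 7.16, either way. A call with a gripper value outside its range is refused whole. "jaw" is the opening, from 0 (shut) to 1 (fully open), set as the call begins (left out, the last holds). The fingers move at their own pace and stop on an object; "force" is the grip in N (left out, the last holds). Time passes only in rows, so rows that do not move let the fingers close. It gives the time, the measured TCP pose, the force and the opening at its end, in the units of the state.
- bot.read_state(): the state, without advancing time (a new reading comes with each control period).
- bot.read_camera(name): name is "side" or "top"; returns the picture (420x560x3 uint8, red, green, blue); there is no depth.
- bot.camera_info(name): a dict with "fx", "fy", "cx", "cy" (pixels), "D" ([k1, k2, p1, p2, k3] as OpenCV has them; the pictures are not rectified), "position" and "attitude" of the camera in the world. Camera axes: x right, y down, z forward; pixel columns grow to the right and rows downward; lengths in m; the calibration is good to about 2 mm. A picture is of the moment at which its call begins. camera_info takes no time and is no camera call.
- bot.finish_job(): hands the job in, once; it reports no verdict.
The state is a dict: "time": time; "q": joint angles; "joint_vel": joint speeds; "joint_torque": joint torques, N m; "tool_pos": TCP position; "tcp_rot": TCP orientation; "wrist_force": force on the tool from outside, world axes, zero at the start; "torque": the same for the moment, N m; "width": opening from 0.0 (shut) to 1.0 (fully open).
Only numpy, scipy, OpenCV 4.12 (cv2) and the standard library are available. Lean on these libraries where they do the work, as an engineer would, in place of code of your own. Each camera call takes 0.05 s, during which the arm holds its last target.

## Working session

There is one attempt and no reset: what is moved stays moved. The work goes in short steps, Python scripts to look and compute and a tool call to move; the robot and the scene stay as the last step left them, time stands still between calls to the robot, and variables do not carry over. Pictures are saved under pics/ and viewed, and the job is handed in when it is done.

Besides the shell and the picture viewer there is one more tool, called after "Call:" by a JSON object that holds its "fn" and its "kwargs", one argument or row to a line. drive_tool: Moves the arm, as the interface text tells. Its arguments: {"type":"object","properties":{"steps":{"type":"array","items":{"type":"array"}},"jaw":{"type":"number"},"force":{"type":"number"}},"required":["steps"]}

```bash
mkdir -p pics; ls; python3 - <<'E'
from workcell import bot
import cv2
for n in ("side","top"):
    im=bot.read_camera(n); cv2.imwrite(f"pics/{n}0.png",im[:,:,::-1]); print(bot.camera_info(n))
print(bot.read_state())
E
```

```text
pics
{'fx': 507.42725224898965, 'fy': 507.42725224898965, 'cx': 276.71383798588045, 'cy': 212.18537387068957, 'D': array([0.02886186, 0.        , 0.        , 0.        , 0.        ]), 'position': array([ 0.22415575, -0.90649664,  0.68210992]), 'attitude': array([-2.10982307,  0.31764321, -0.20124896])}
{'fx': 528.537159264267, 'fy': 528.537159264267, 'cx': 284.2871869851664, 'cy': 203.9760161868625, 'D': array([-0.18182626,  0.        ,  0.        ,  0.        ,  0.        ]), 'position': array([0.32357666, 0.04905982, 1.322221  ]), 'attitude': array([-2.14001193,  2.13931858, -0.18857305])}
{'time': 0.1, 'q': array([ 1.27010457e+00,  2.64718130e-01,  1.60523800e+00, -3.67259909e-06,
        1.27371488e+00, -3.68924773e-02]), 'joint_vel': array([-0.00107246,  0.00125642, -0.00392918, -0.00050833,  0.00117172,
        0.00065564]), 'joint_torque': array([ 3.16751930e-04, -5.16718984e+01, -3.68577719e+01, -7.99484997e-05,
        6.56762975e-03, -2.74660998e-06]), 'tool_pos': array([0.17580733, 0.65101394, 0.23005906]), 'tcp_rot': array([-0.41312711, -3.1139602 ,  0.00321885]), 'wrist_force': array([-0.0855114 ,  0.99436658,  0.43406667]), 'torque': array([-0.01934375,  0.03010003, -0.02530665]), 'width': 0.9966035087003994}
```

View pics/side0.png

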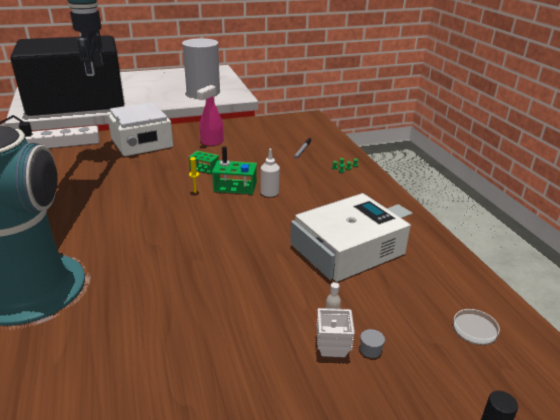

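View pics/top0.png

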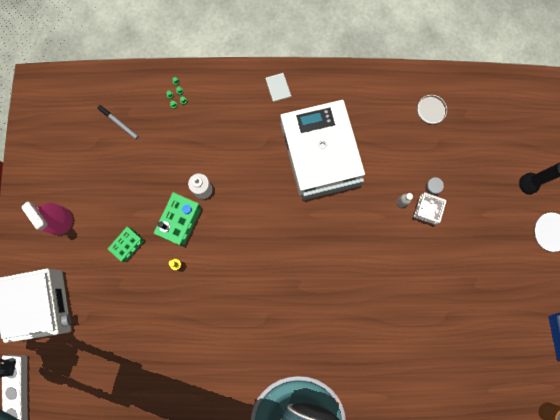

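```bash
python3 - <<'E'
import cv2
s=cv2.imread("pics/side0.png");t=cv2.imread("pics/top0.png")
def c(im,x,y,w,h,k,n): cv2.imwrite(f"pics/{n}.png",cv2.resize(im[y:y+h,x:x+w],None,fx=k,fy=k,interpolation=cv2.INTER_CUBIC))
c(t,130,160,100,75,8,"t_rack");c(t,270,90,100,115,5,"t_dry");c(t,380,160,80,75,8,"t_boat")
c(s,180,130,110,75,7,"s_rack");c(s,280,190,140,90,5,"s_dry");c(s,300,270,100,95,6,"s_boat")
E
```

```text
(no output)
```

View pics/t_rack.png

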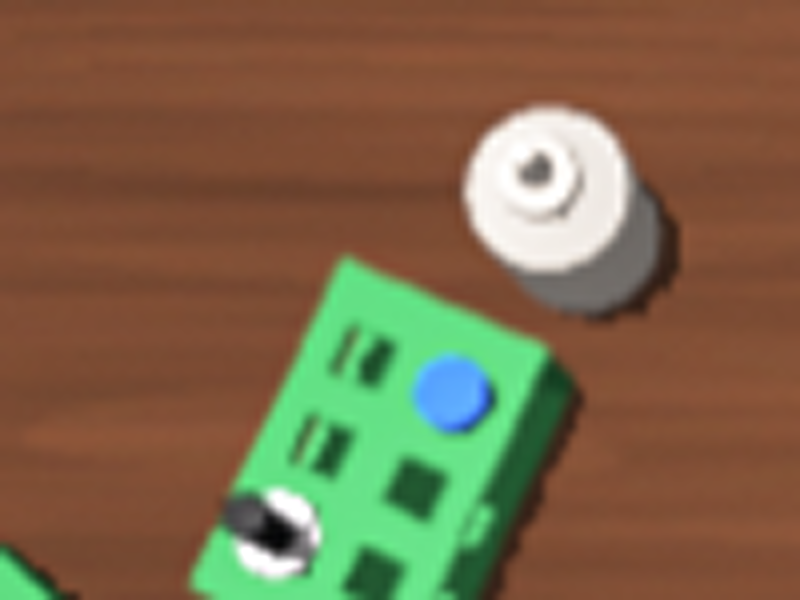

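View pics/t_dry.png

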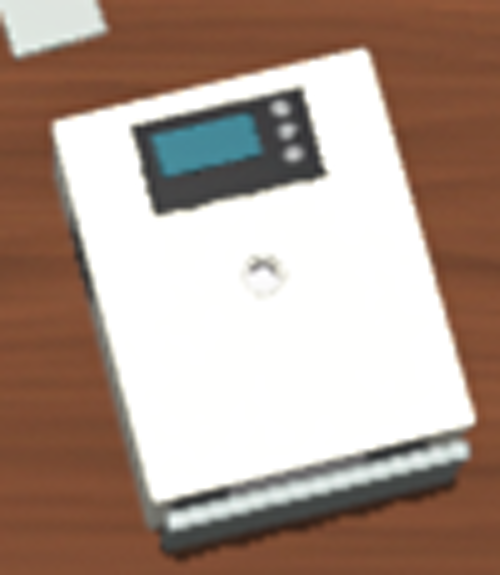

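View pics/t_boat.png

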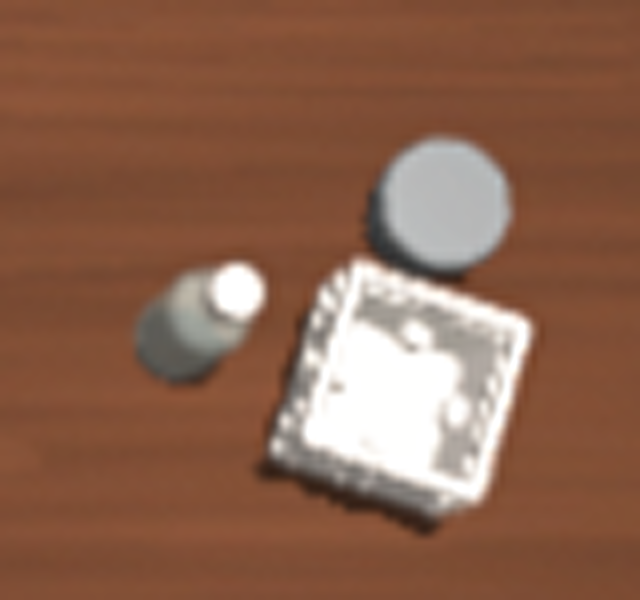

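View pics/s_rack.png

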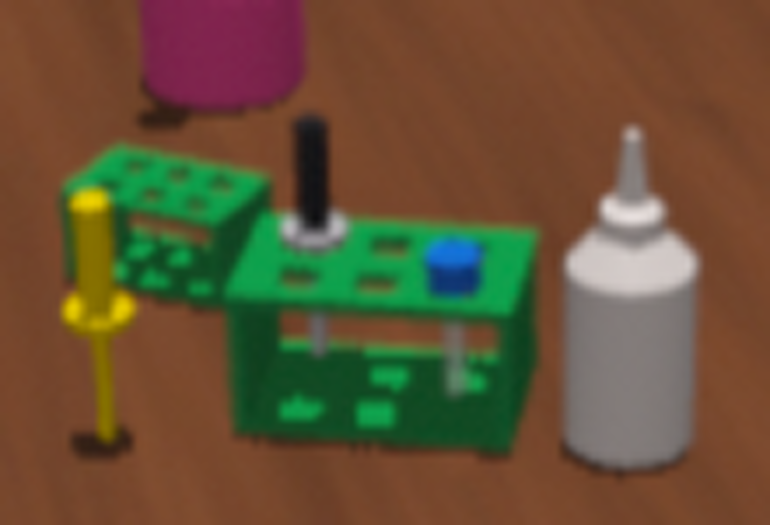

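View pics/s_dry.png

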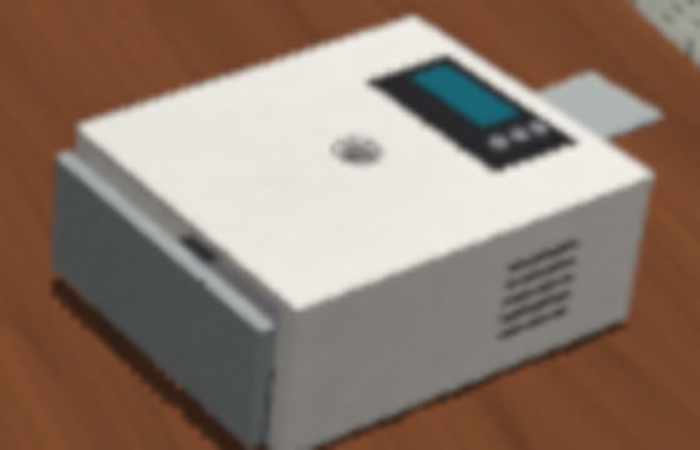

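View pics/s_boat.png

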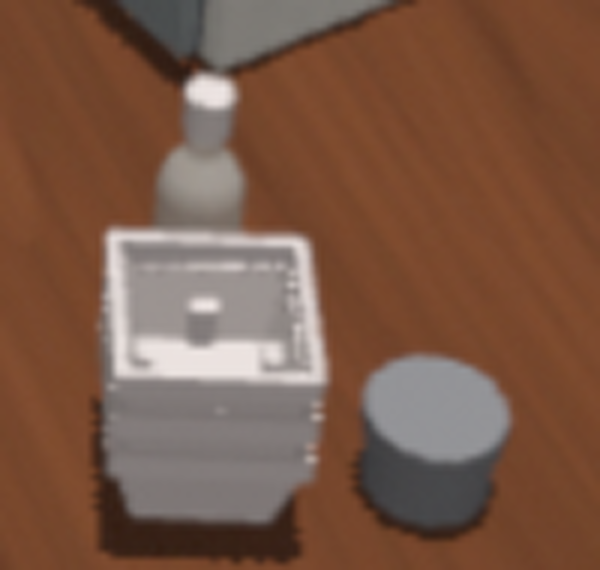

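```bash
cat > h.py <<'E'
import numpy as np, cv2
from workcell import bot
from scipy.spatial.transform import Rotation as R
from scipy.optimize import least_squares
C={n:bot.camera_info(n) for n in("side","top")}
def proj(n,P):
    c=C[n];r=R.from_rotvec(c["attitude"]).as_matrix().T
    K=np.array([[c["fx"],0,c["cx"]],[0,c["fy"],c["cy"]],[0,0,1]])
    p,_=cv2.projectPoints(np.atleast_2d(np.array(P,float)),cv2.Rodrigues(r)[0],-r@c["position"],K,c["D"]);return p[:,0]
def un(off,k,pts): return (np.array(pts,float)+.5)/k-.5+np.array(off)
def fit(model,obs,x0):
    # model (n,3); obs: dict cam->(idx,px); params x,y,yaw
    def W(p): 
        c,s=np.cos(p[2]),np.sin(p[2]);return np.array(model)@np.array([[c,s,0],[-s,c,0],[0,0,1]])+[p[0],p[1],0]
    f=lambda p:np.concatenate([(proj(n,W(p)[i])-u).ravel() for n,(i,u) in obs.items()])
    r=least_squares(f,x0);return r.x,r.fun.reshape(-1,2).round(2)
def tri(obs):
    f=lambda p:np.concatenate([(proj(n,p)[0]-u).ravel() for n,u in obs.items()])
    r=least_squares(f,[.4,0,.1]);return r.x,r.fun.round(2)
def onz(n,u,z):
    r=least_squares(lambda p:(proj(n,[p[0],p[1],z])[0]-u),[.4,0]);return r.x
def grab(n,name,box=None,k=1):
    im=bot.read_camera(n)[:,:,::-1].copy()
    cv2.imwrite(f"pics/{name}_full.png",im)
    if box:
        x,y,w,h=box;im=cv2.resize(im[y:y+h,x:x+w],None,fx=k,fy=k,interpolation=cv2.INTER_CUBIC)
    cv2.imwrite(f"pics/{name}.png",im)
E
cat > fit0.py <<'E'
from h import *
# dryer
M=[(.1,.08,.078),(.1,-.08,.078),(-.096,-.08,.078),(-.096,.08,.078),(0,0,.078)]
td=un((270,90),5,[(53,122),(368,47),(475,425),(155,502),(264,273)])
sd=un((280,190),5,[(413,13),(653,178),(293,308),(80,125),(357,151)])
i=list(range(5))
for o in ({"top":(i,td),"side":(i,sd)},{"top":(i,td)},{"side":(i,sd)}):
    print("dryer",*fit(M,o,[.6,0,0]))
# boat lip, order: TL,TR,BR,BL in top image = (+,+),(+,-),(-,-),(-,+)
h=.029;M=[(h,h,.066),(h,-h,.066),(-h,-h,.066),(-h,h,.066)]
tb=un((380,160),8,[(355,258),(533,325),(483,503),(303,440)])
sb=un((300,270),6,[(107,230),(308,238),(326,382),(110,378)]) # left-far,right-far,right-near,left-near
i=[0,1,2,3]
for o in ({"top":(i,tb),"side":([3,0,1,2],sb)},{"top":(i,tb)},{"side":([3,0,1,2],sb)}):
    print("boat",*fit(M,o,[.45,-.3,0]))
# rack
M=[(-.055,.035,.06),(.055,.035,.06),(.055,-.035,.06),(-.055,-.035,.06)]
tr=un((130,160),8,[(190,585),(345,255),(553,348)])
sr=un((180,130),7,[(538,232),(522,312),(232,293)])
print("rack",*fit(M,{"top":([0,1,2],tr),"side":([1,2,3],sr)},[.45,.3,-.4]))
print("rack",*fit(M,{"top":([0,1,2],tr)},[.45,.3,-.4]))
print("collar",tri({"top":un((130,160),8,[(275,533)])[0],"side":un((180,130),7,[(314,228)])[0]}))
print("htop",tri({"top":un((130,160),8,[(240,512)])[0],"side":un((180,130),7,[(311,122)])[0]}))
print(proj("side",bot.read_state()["tool_pos"]))
E
python3 fit0.py
```

```text
dryer [ 0.67896834 -0.05776467  0.24416005] [[ 0.87  0.08]
 [ 0.1   0.79]
 [-0.01 -0.47]
 [ 0.17 -0.37]
 [ 0.33  0.29]
 [ 0.39  0.39]
 [-0.24 -1.22]
 [ 0.42 -0.51]
 [-0.7  -0.43]
 [-0.03 -0.55]]
dryer [ 0.67909209 -0.05704522  0.24675315] [[ 0.5   0.13]
 [-0.31  0.69]
 [-0.23 -0.62]
 [-0.01 -0.36]
 [ 0.03  0.24]]
dryer [ 0.67822478 -0.05953983  0.24106037] [[ 0.6   0.81]
 [-0.11 -0.65]
 [ 0.25  0.01]
 [-0.73 -0.07]
 [ 0.01 -0.08]]
boat [ 0.52563638 -0.32708646 -0.342773  ] [[ 0.92  0.63]
 [ 0.49  0.11]
 [ 0.16 -0.13]
 [ 0.64 -0.12]
 [ 0.06 -0.29]
 [-0.53 -0.38]
 [-0.38 -0.35]
 [ 0.78 -1.05]]
boat [ 0.52593854 -0.32569164 -0.33536795] [[ 0.26  0.56]
 [-0.11 -0.12]
 [-0.29 -0.3 ]
 [ 0.14 -0.13]]
boat [ 0.52513295 -0.32830341 -0.3473101 ] [[ 0.13  0.17]
 [-0.41  0.19]
 [-0.41  0.28]
 [ 0.68 -0.54]]
rack [ 0.50113187  0.29788403 -0.40292025] [[ 0.69 -0.24]
 [ 0.2  -0.05]
 [-0.02 -0.59]
 [ 0.23 -0.75]
 [-0.86 -0.5 ]
 [-0.56 -0.26]]
rack [ 0.50035847  0.29881925 -0.41429644] [[ 0.14 -0.18]
 [ 0.11  0.21]
 [-0.25 -0.03]]
collar (array([0.4792803 , 0.3272328 , 0.06197345]), array([-0.01,  0.05,  0.06, -0.01]))
htop (array([0.47991386, 0.32795559, 0.10675308]), array([-0.01,  0.03,  0.04, -0.01]))
[[94.9981183  74.43958127]]
```

```bash
cat >> h.py <<'E'
def jaw_ang(s=None):
    s=s or bot.read_state();m=R.from_rotvec(s["tcp_rot"]).as_matrix();return np.degrees(np.arctan2(m[1,1],m[0,1])),m
def plan(xyz,jaw=None,step=38,cmd=None,tw=6.9):
    s=bot.read_state();a,m=jaw_ang(s)
    d=(np.array(xyz)-s["tool_pos"])*1000
    t=0 if jaw is None else ((jaw-a+90)%180-90)
    n=int(max(1,np.ceil(np.linalg.norm(d)/step),np.ceil(abs(t)/tw)))
    rows=[]
    for i in range(n):
        rr=R.from_rotvec([0,0,np.radians(t*i/n)]).as_matrix()@m
        v=rr.T@(d/n);rows.append([[round(float(x),1) for x in v],round(float(-t/n),2)])
    print("pos",s["tool_pos"].round(4),"jaw",round(a,1),"q",s["q"].round(2),"rows",n)
    for i in range(0,n,8): print(rows[i:i+8])
E
python3 - <<'E'
from h import *
print(tri({"top":(33,212),"side":(206,92)}), onz("top",(72,235),0), onz("side",(212,143),0))
plan([.4797,.3276,.15])
E
```

```text
(array([0.49518791, 0.6179936 , 0.16321929]), array([-0.19,  1.12,  1.51, -0.2 ])) [0.46268184 0.5838147 ] [0.49669391 0.59737431]
pos [0.1758 0.651  0.2301] jaw 74.9 q [ 1.27  0.26  1.61 -0.    1.27 -0.04] rows 12
[[[-31.5, -19.4, 6.7], 0.0], [[-31.5, -19.4, 6.7], 0.0], [[-31.5, -19.4, 6.7], 0.0], [[-31.5, -19.4, 6.7], 0.0], [[-31.5, -19.4, 6.7], 0.0], [[-31.5, -19.4, 6.7], 0.0], [[-31.5, -19.4, 6.7], 0.0], [[-31.5, -19.4, 6.7], 0.0]]
[[[-31.5, -19.4, 6.7], 0.0], [[-31.5, -19.4, 6.7], 0.0], [[-31.5, -19.4, 6.7], 0.0], [[-31.5, -19.4, 6.7], 0.0]]
```

Call:
{"fn": "drive_tool", "kwargs": {
  "steps": [
    [[-31.5, -19.4, 6.7], 0],
    [[-31.5, -19.4, 6.7], 0],
    [[-31.5, -19.4, 6.7], 0],
    [[-31.5, -19.4, 6.7], 0],
    [[-31.5, -19.4, 6.7], 0],
    [[-31.5, -19.4, 6.7], 0],
    [[-31.5, -19.4, 6.7], 0],
    [[-31.5, -19.4, 6.7], 0]
  ],
  "jaw": 1
}}

```text
time: 0.77
tool_pos: [0.3795, 0.4344, 0.177]
tcp_rot: [-0.413, -3.114, 0.001]
wrist_force: [1.2, 0.1, -0.6]
width: 1.0
```

Call:
{"fn": "drive_tool", "kwargs": {
  "steps": [
    [[-31.5, -19.4, 3], 0],
    [[-31.5, -19.4, 3], 0],
    [[-31.5, -19.4, 3], 0],
    [[-31.5, -19.4, 3], 0],
    [[0, 0, 0], 0],
    [[0, 0, 0], 0]
  ]
}}

```text
time: 1.27
tool_pos: [0.481, 0.3265, 0.1649]
tcp_rot: [-0.419, -3.112, 0.001]
wrist_force: [-0.9, -0.4, -0.9]
width: 0.998
```

```bash
python3 - <<'E'
from h import *
plan([.4797,.3276,.077])
grab("top","t1",(110,160,120,100),6);grab("side","s1",(160,60,140,140),5)
E
```

```text
pos [0.481  0.3265 0.1649] jaw 74.7 q [ 0.55  0.14  1.88  0.    1.12 -0.75] rows 3
[[[0.5, 0.3, 29.3], 0.0], [[0.5, 0.3, 29.3], 0.0], [[0.5, 0.3, 29.3], 0.0]]
```

View pics/t1.png

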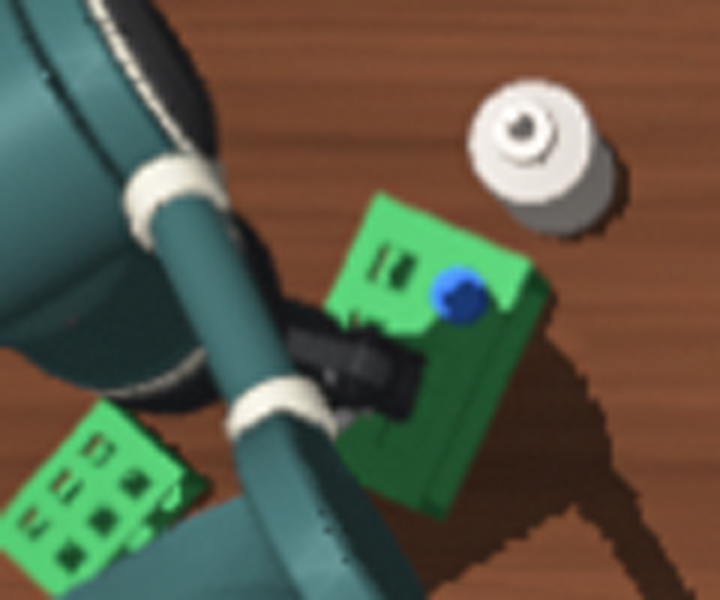

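View pics/s1.png

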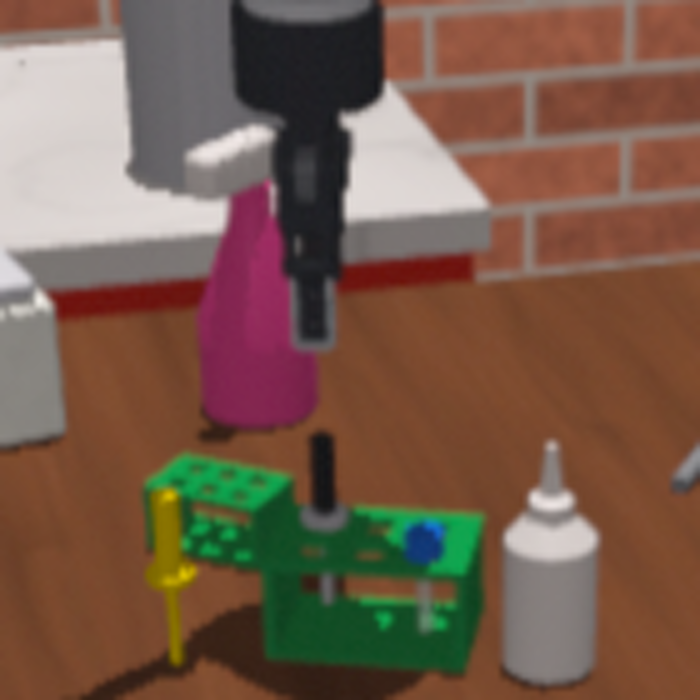

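Call:
{"fn": "drive_tool", "kwargs": {
  "steps": [
    [[0.5, 0.3, 29], 0],
    [[0.5, 0.3, 29], 0],
    [[0.5, 0.3, 27], 0],
    [[0, 0, 0], 0]
  ]
}}

```text
time: 1.7
tool_pos: [0.4735, 0.3283, 0.0748]
tcp_rot: [-0.408, -3.106, 0.011]
wrist_force: [-0.8, -1.2, -1.4]
width: 1.001
```

Call:
{"fn": "drive_tool", "kwargs": {
  "steps": [
    [[0, 0, 0], 0],
    [[0, 0, 0], 0],
    [[0, 0, 0], 0],
    [[0, 0, 0], 0],
    [[0, 0, 0], 0],
    [[0, 0, 0], 0]
  ],
  "jaw": 0,
  "force": 50
}}

```text
time: 2.2
tool_pos: [0.4796, 0.3296, 0.082]
tcp_rot: [0.413, 3.113, 0.0]
wrist_force: [-2.6, -11.2, 8.6]
width: 0.149
```

```bash
python3 - <<'E'
from h import *
print(bot.read_state()["wrist_force"],bot.read_state()["width"])
plan([.4797,.3276,.155])
grab("side","s2",(180,90,120,110),6)
E
```

```text
[ -2.63347809 -11.16548967   8.63254612] 0.1489198289794389
pos [0.4796 0.3296 0.082 ] jaw 74.9 q [ 0.56  0.23  1.95 -0.    0.97 -0.75] rows 2
[[[-0.4, -0.9, -36.5], 0.0], [[-0.4, -0.9, -36.5], 0.0]]
```

View pics/s2.png

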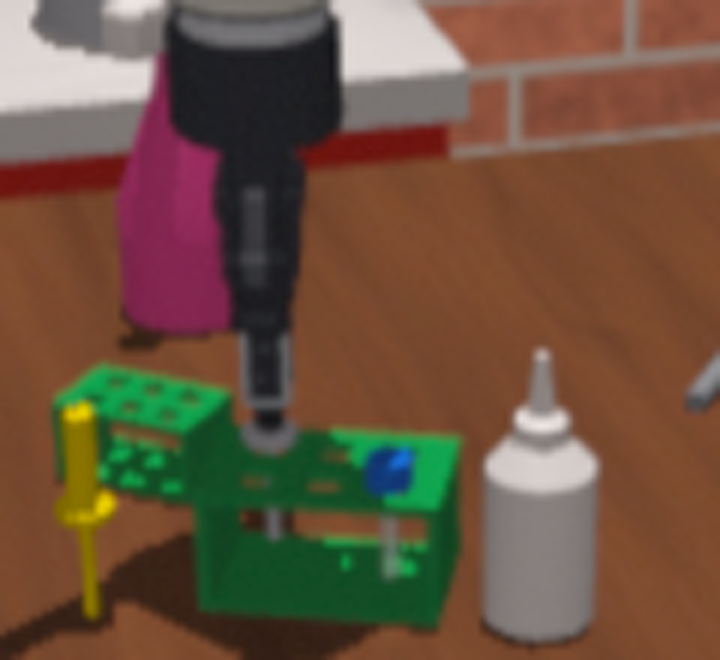

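Call:
{"fn": "drive_tool", "kwargs": {
  "steps": [
    [[0, 0, -15], 0],
    [[0, 0, -30], 0],
    [[0, 0, -35], 0],
    [[0, 0, -35], 0],
    [[0, 0, 0], 0],
    [[0, 0, 0], 0]
  ]
}}

```text
time: 2.75
tool_pos: [0.4811, 0.3309, 0.1994]
tcp_rot: [0.413, 3.109, 0.008]
wrist_force: [-0.7, 0.1, -0.2]
width: 0.144
```

```bash
python3 - <<'E'
from h import *
s=bot.read_state();print(s["wrist_force"],s["torque"],s["width"])
grab("side","s3",(180,60,120,110),6);grab("top","t3",(110,160,120,100),6)
plan([.679,-.0577,.185])
E
```

```text
[-0.73033854  0.11703798 -0.16244634] [-0.00405153  0.02021334 -0.05799172] 0.14445727812300094
pos [0.4786 0.3293 0.1951] jaw 74.9 q [ 0.56  0.11  1.85  0.    1.18 -0.75] rows 12
[[[-24.5, -26.8, 0.8], 0.0], [[-24.5, -26.8, 0.8], 0.0], [[-24.5, -26.8, 0.8], 0.0], [[-24.5, -26.8, 0.8], 0.0], [[-24.5, -26.8, 0.8], 0.0], [[-24.5, -26.8, 0.8], 0.0], [[-24.5, -26.8, 0.8], 0.0], [[-24.5, -26.8, 0.8], 0.0]]
[[[-24.5, -26.8, 0.8], 0.0], [[-24.5, -26.8, 0.8], 0.0], [[-24.5, -26.8, 0.8], 0.0], [[-24.5, -26.8, 0.8], 0.0]]
```

View pics/s3.png

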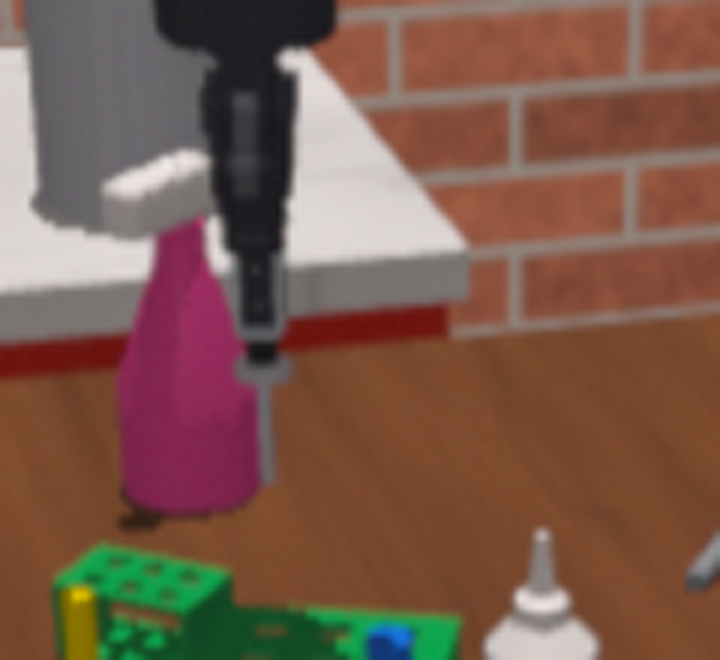

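Call:
{"fn": "drive_tool", "kwargs": {
  "steps": [
    [[0, 0, -30], 0],
    [[-24.5, -26.8, 0], 0],
    [[-24.5, -26.8, 0], 0],
    [[-24.5, -26.8, 0], 0],
    [[-24.5, -26.8, 0], 0],
    [[-24.5, -26.8, 0], 0],
    [[-24.5, -26.8, 0], 0],
    [[-24.5, -26.8, 0], 0]
  ]
}}

```text
time: 3.52
tool_pos: [0.5947, 0.1019, 0.2228]
tcp_rot: [-0.413, -3.11, 0.002]
wrist_force: [0.7, 0.7, -0.3]
width: 0.146
```

Call:
{"fn": "drive_tool", "kwargs": {
  "steps": [
    [[-24.5, -26.8, 9], 0],
    [[-24.5, -26.8, 9], 0],
    [[-24.5, -26.8, 9], 0],
    [[-24.5, -26.8, 9], 0],
    [[-20, -22, 0], 0],
    [[0, 0, 0], 0],
    [[0, 0, 0], 0]
  ]
}}

```text
time: 4.1
tool_pos: [0.6747, -0.0533, 0.1863]
tcp_rot: [-0.417, -3.109, -0.0]
wrist_force: [-0.6, -0.1, -0.8]
width: 0.147
```

```bash
python3 - <<'E'
from h import *
plan([.679,-.0577,.165])
grab("side","s4",(270,120,150,160),4);grab("top","t4",(270,90,100,115),5)
E
```

```text
pos [ 0.6747 -0.0533  0.1863] jaw 74.7 q [-0.12  0.3   1.64  0.    1.2  -1.42] rows 1
[[[-5.4, -3.1, 21.3], 0.0]]
```

View pics/s4.png

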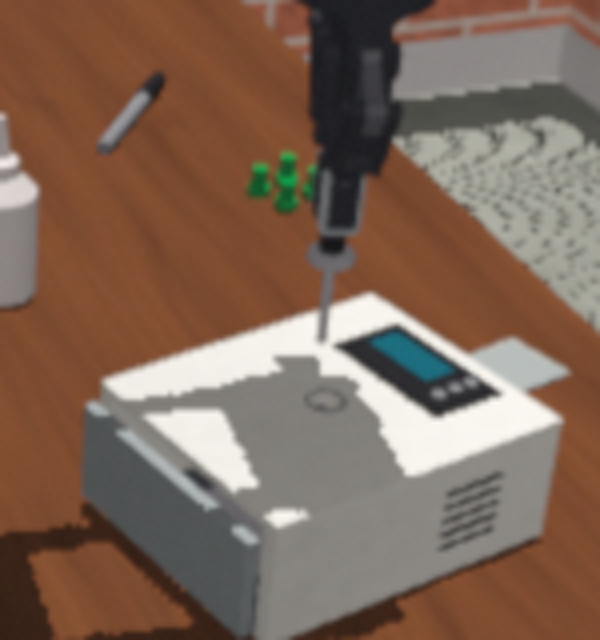

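View pics/t4.png

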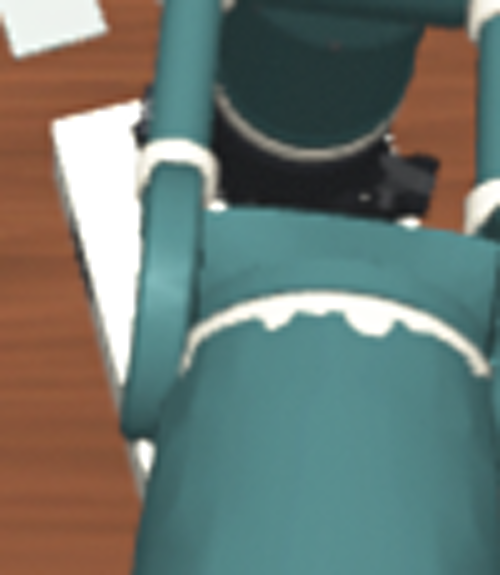

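```bash
python3 - <<'E'
from h import *
s=bot.read_state();p=s["tool_pos"];print(p,s["time"])
print("tip meas",un((270,120),4,[(322,342)]),"collar",un((270,120),4,[(331,258)]))
for dz in (.068,.070,.072,.074): print(dz,proj("side",p-[0,0,dz]))
print("collar pred", proj("side",p-[0,0,.019]))
print("hole",un((270,120),4,[(326,401)]),proj("side",[.679,-.0577,.078]))
plan([.679,-.0577,.165])
E
```

```text
[ 0.67459682 -0.0511156   0.18767609] 4.2
tip meas [[350.125 205.125]] collar [[352.375 184.125]]
0.068 [[349.6739499 201.8789294]]
0.07 [[349.5877663  202.66703128]]
0.072 [[349.50175757 203.45362618]]
0.074 [[349.41592314 204.23871876]]
collar pred [[351.84168307 182.08647139]]
hole [[351.125 219.875]] [[350.97546953 219.23637036]]
pos [ 0.6746 -0.0511  0.1877] jaw 74.9 q [-0.11  0.3   1.64  0.    1.2  -1.42] rows 1
[[[-6.1, -5.2, 22.7], 0.0]]
```

Call:
{"fn": "drive_tool", "kwargs": {
  "steps": [
    [[-5.5, -4.5, 15], 0],
    [[0, 0, 11], 0],
    [[0, 0, 0], 0],
    [[0, 0, 0], 0]
  ]
}}

```text
time: 4.53
tool_pos: [0.6784, -0.0565, 0.1613]
tcp_rot: [-0.411, -3.11, -0.0]
wrist_force: [-0.8, 0.4, -0.6]
width: 0.146
```

```bash
python3 - <<'E'
from h import *
s=bot.read_state();p=s["tool_pos"];print(p,s["time"])
grab("side","s5",(310,150,80,100),7)
for dz in (.022,.072): print(dz,proj("side",p-[0,0,dz]))
E
```

```text
[ 0.67835107 -0.05653837  0.16134495] 4.5333
0.022 [[353.18818191 195.01473557]]
0.072 [[350.97351345 214.67580604]]
```

View pics/s5.png

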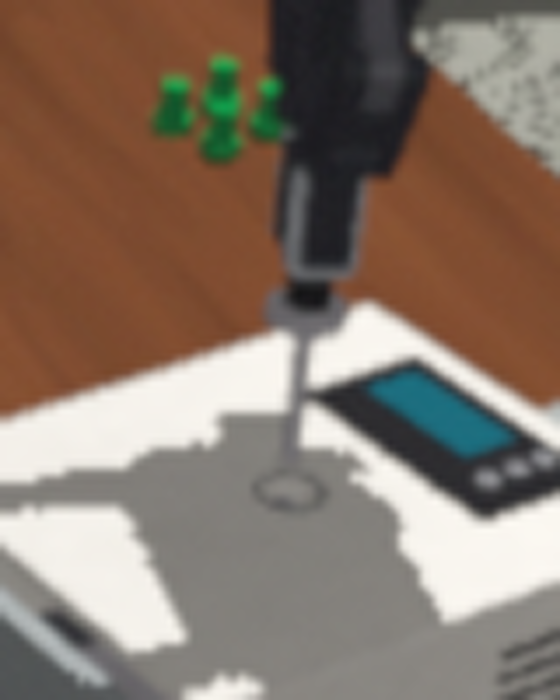

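Call:
{"fn": "drive_tool", "kwargs": {
  "steps": [
    [[0, 0, 8], 0],
    [[0, 0, 8], 0],
    [[0, 0, 8], 0],
    [[0, 0, 0], 0]
  ]
}}

```text
time: 4.92
tool_pos: [0.6784, -0.0572, 0.137]
tcp_rot: [-0.413, -3.11, 0.0]
wrist_force: [-0.9, 0.0, -0.7]
width: 0.144
```

Call:
{"fn": "drive_tool", "kwargs": {
  "steps": [
    [[0, 0, 4], 0],
    [[0, 0, 4], 0],
    [[0, 0, 3], 0],
    [[0, 0, 2], 0],
    [[0, 0, 0], 0],
    [[0, 0, 0], 0]
  ]
}}

```text
time: 5.42
tool_pos: [0.6803, -0.0576, 0.1269]
tcp_rot: [0.413, 3.114, 0.0]
wrist_force: [-0.5, 0.0, 1.0]
width: 0.146
```

```bash
python3 - <<'E'
from h import *
s=bot.read_state();p=s["tool_pos"];print(p,s["time"],s["wrist_force"])
grab("side","s6",(270,150,150,130),5)
E
```

```text
[ 0.68025367 -0.05758531  0.1268718 ] 5.4167 [-0.49571372  0.04383392  1.04315722]
```

View pics/s6.png

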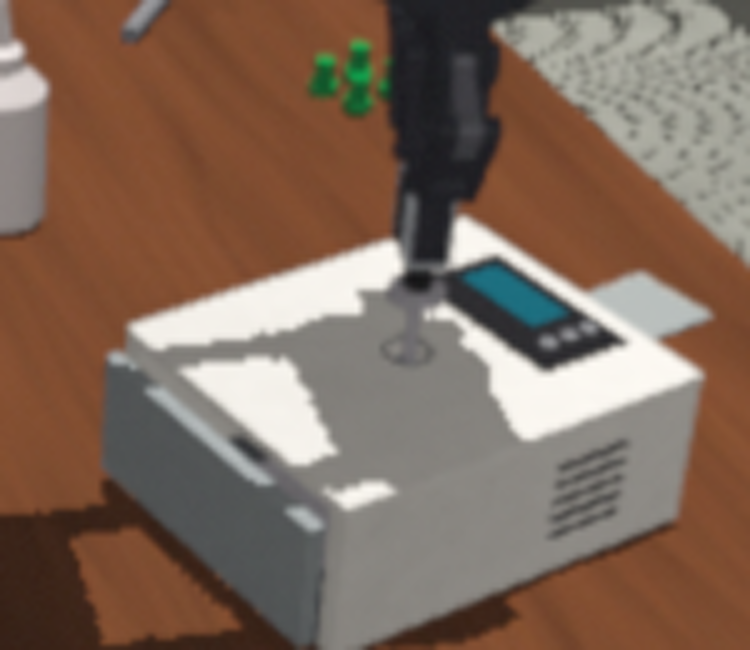

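Pin is in the hole and in contact with the plate (about 1.7 N), so I press further.

Call:
{"fn": "drive_tool", "kwargs": {
  "steps": [
    [[0, 0, 2], 0],
    [[0, 0, 1.5], 0],
    [[0, 0, 1.5], 0],
    [[0, 0, 0], 0],
    [[0, 0, 0], 0]
  ]
}}

```text
time: 5.88
tool_pos: [0.6803, -0.0575, 0.1219]
tcp_rot: [0.413, 3.114, 0.0]
wrist_force: [1.4, 0.4, 3.9]
width: 0.144
```

```bash
python3 - <<'E'
from h import *
s=bot.read_state();p=s["tool_pos"];print(p,s["time"],s["wrist_force"])
grab("side","s7",(270,150,150,130),5)
E
```

```text
[ 0.68034175 -0.05753687  0.12194947] 5.8833 [1.41538942 0.39583673 3.87028088]
```

View pics/s7.png

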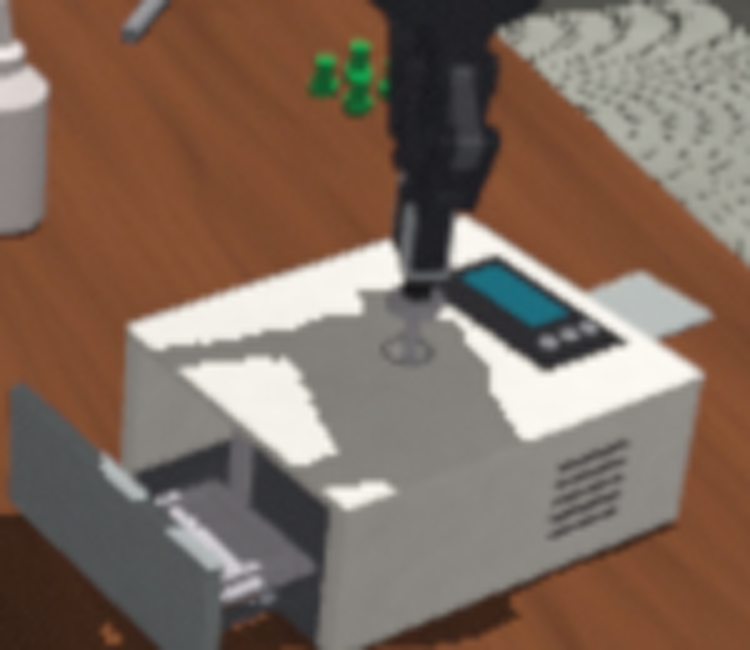

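Call:
{"fn": "drive_tool", "kwargs": {
  "steps": [
    [[0, 0, -25], 0],
    [[0, 0, -35], 0],
    [[0, 0, -35], 0],
    [[0, 0, -10], 0],
    [[0, 0, 0], 0]
  ]
}}

```text
time: 6.35
tool_pos: [0.6824, -0.0578, 0.2313]
tcp_rot: [0.412, 3.107, 0.0]
wrist_force: [0.4, 0.4, -1.4]
width: 0.145
```

```bash
python3 - <<'E'
from h import *
plan([.4797,.3255,.225])
E
```

```text
pos [ 0.6824 -0.0578  0.2313] jaw 74.9 q [-0.12  0.28  1.59  0.    1.27 -1.43] rows 12
[[[24.6, 26.4, 0.4], 0.0], [[24.6, 26.4, 0.4], 0.0], [[24.6, 26.4, 0.4], 0.0], [[24.6, 26.4, 0.4], 0.0], [[24.6, 26.4, 0.4], 0.0], [[24.6, 26.4, 0.4], 0.0], [[24.6, 26.4, 0.4], 0.0], [[24.6, 26.4, 0.4], 0.0]]
[[[24.6, 26.4, 0.4], 0.0], [[24.6, 26.4, 0.4], 0.0], [[24.6, 26.4, 0.4], 0.0], [[24.6, 26.4, 0.4], 0.0]]
```

Call:
{"fn": "drive_tool", "kwargs": {
  "steps": [
    [[24.6, 26.4, 0], 0],
    [[24.6, 26.4, 0], 0],
    [[24.6, 26.4, 0], 0],
    [[24.6, 26.4, 0], 0],
    [[24.6, 26.4, 0], 0],
    [[24.6, 26.4, 0], 0],
    [[24.6, 26.4, 0], 0],
    [[24.6, 26.4, 0], 0]
  ]
}}

```text
time: 7.02
tool_pos: [0.5424, 0.1985, 0.2234]
tcp_rot: [-0.413, -3.11, 0.003]
wrist_force: [1.6, 0.3, -0.1]
width: 0.148
```

Call:
{"fn": "drive_tool", "kwargs": {
  "steps": [
    [[24.6, 26.4, 0], 0],
    [[24.6, 26.4, 0], 0],
    [[24.6, 26.4, 5], 0],
    [[21, 22.5, 25], 0],
    [[0, 0, 25], 0],
    [[0, 0, 0], 0],
    [[0, 0, 0], 0],
    [[0, 0, 0], 0]
  ]
}}

```text
time: 7.68
tool_pos: [0.48, 0.3198, 0.171]
tcp_rot: [-0.414, -3.113, 0.002]
wrist_force: [0.6, -0.4, 0.2]
width: 0.144
```

```bash
python3 - <<'E'
from h import *
plan([.4797,.3255,.15])
p=bot.read_state()["tool_pos"]
grab("side","s8",(180,80,120,110),6)
un8=lambda q:(proj("side",q)-[180,80]+.5)*6-.5
print(un8(p-[0,0,.072]),un8([.4797,.3255,.06]),un8(p-[0,0,.022]))
E
```

```text
pos [0.48   0.3198 0.171 ] jaw 74.9 q [ 0.54  0.13  1.88 -0.    1.14 -0.76] rows 1
[[[1.8, 5.5, 21.0], 0.0]]
[[271.58788394 427.7111997 ]] [[271.30711622 500.72911847]] [[267.40099257 323.68047083]]
```

View pics/s8.png

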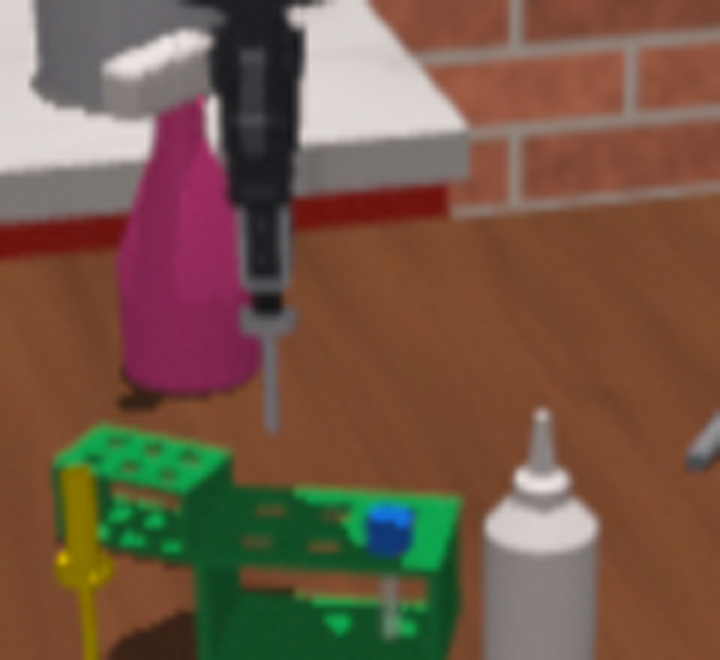

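Call:
{"fn": "drive_tool", "kwargs": {
  "steps": [
    [[1.5, 4.2, 20], 0],
    [[0, 0, 15], 0],
    [[0, 0, 0], 0],
    [[0, 0, 0], 0],
    [[0, 0, 0], 0]
  ]
}}

```text
time: 8.15
tool_pos: [0.4811, 0.325, 0.1384]
tcp_rot: [0.415, 3.112, 0.002]
wrist_force: [0.2, -0.7, 0.1]
width: 0.146
```

```bash
python3 - <<'E'
from h import *
plan([.4797,.324,.10])
p=bot.read_state()["tool_pos"]
grab("side","s9",(180,80,120,110),6)
un8=lambda q:(proj("side",q)-[180,80]+.5)*6-.5
print(un8(p-[0,0,.072]),un8([.4797,.3255,.06]),un8(p-[0,0,.022]))
E
```

```text
pos [0.4811 0.325  0.1384] jaw 74.8 q [ 0.55  0.16  1.91 -0.    1.07 -0.75] rows 2
[[[0.6, -0.7, 19.2], 0.0], [[0.6, -0.7, 19.2], 0.0]]
[[274.03268834 488.18465409]] [[271.30711622 500.72911847]] [[269.97355409 387.03260699]]
```

View pics/s9.png

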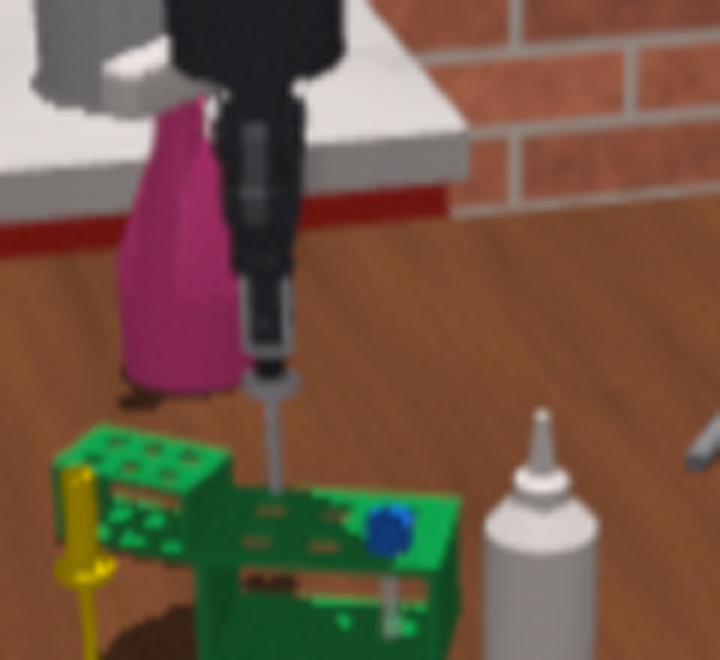

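Call:
{"fn": "drive_tool", "kwargs": {
  "steps": [
    [[0.9, -2.3, 0], 0],
    [[0, 0, 6], 0],
    [[0, 0, 6], 0],
    [[0, 0, 6], 0],
    [[0, 0, 0], 0],
    [[0, 0, 0], 0]
  ]
}}

```text
time: 8.7
tool_pos: [0.4775, 0.3227, 0.1176]
tcp_rot: [-0.413, -3.113, 0.002]
wrist_force: [-0.3, -0.2, -0.1]
width: 0.145
```

```bash
python3 - <<'E'
from h import *
plan([.4797,.324,.085])
p=bot.read_state();print(p["wrist_force"],p["torque"])
grab("side","s10",(180,80,120,110),6)
E
```

```text
pos [0.4775 0.3227 0.1176] jaw 74.9 q [ 0.55  0.18  1.93  0.    1.04 -0.76] rows 1
[[[-1.8, 1.9, 32.6], 0.0]]
[-0.30282801 -0.15542161 -0.05176683] [0.00880437 0.01428826 0.00713206]
```

View pics/s10.png

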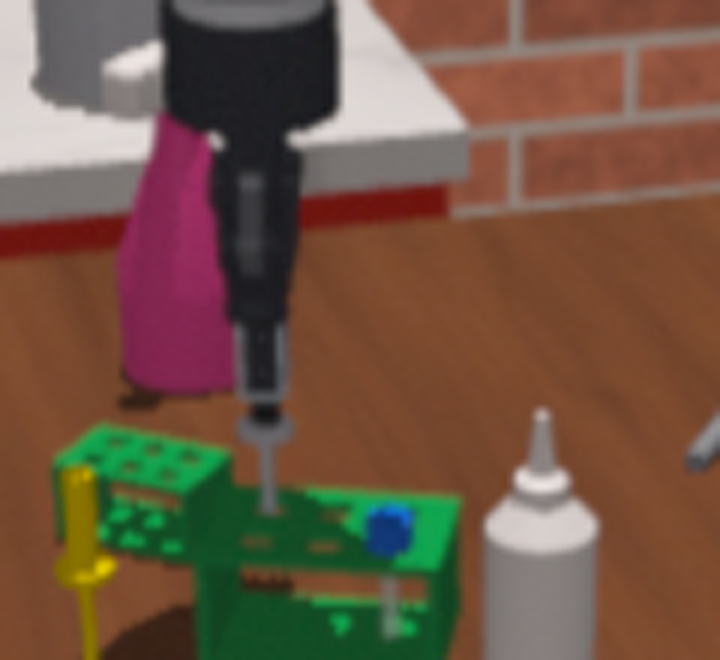

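Call:
{"fn": "drive_tool", "kwargs": {
  "steps": [
    [[-1, 0.3, 7], 0],
    [[0, 0, 8], 0],
    [[0, 0, 8], 0],
    [[0, 0, 7], 0],
    [[0, 0, 0], 0],
    [[0, 0, 0], 0]
  ]
}}

```text
time: 9.25
tool_pos: [0.4786, 0.3227, 0.0875]
tcp_rot: [-0.413, -3.113, 0.002]
wrist_force: [-0.5, 0.4, -1.1]
width: 0.147
```

```bash
python3 - <<'E'
from h import *
plan([.4797,.324,.0825])
p=bot.read_state();print(p["wrist_force"],p["torque"])
grab("side","s11",(180,80,120,110),6)
E
```

```text
pos [0.4786 0.3227 0.0875] jaw 74.9 q [ 0.55  0.21  1.95 -0.    0.98 -0.76] rows 1
[[[-0.7, 1.6, 5.0], 0.0]]
[-0.4746005   0.36610411 -1.0711526 ] [ 0.04580062 -0.01705971  0.04818796]
```

View pics/s11.png

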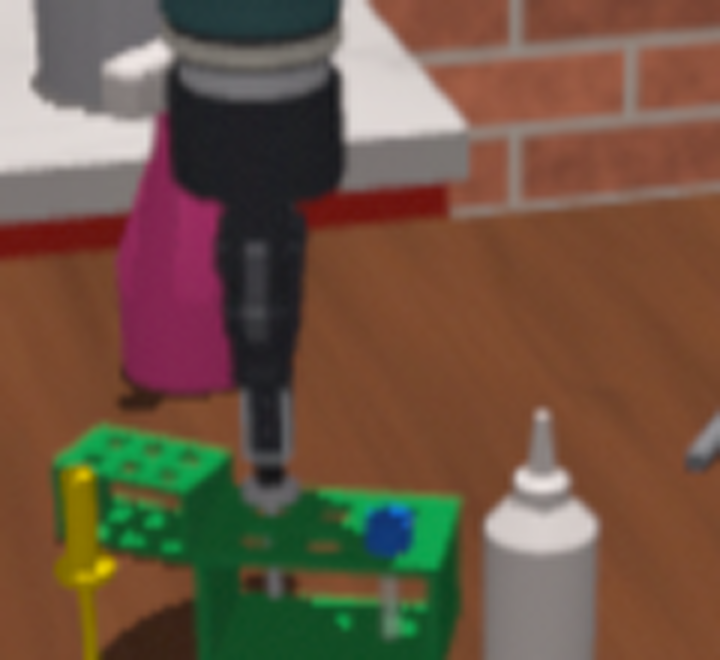

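Call:
{"fn": "drive_tool", "kwargs": {
  "steps": [
    [[0, 0, 2], 0],
    [[0, 0, 2], 0],
    [[0, 0, 1], 0],
    [[0, 0, 0], 0],
    [[0, 0, 0], 0]
  ]
}}

```text
time: 9.72
tool_pos: [0.4793, 0.3231, 0.0837]
tcp_rot: [0.413, 3.114, 0.0]
wrist_force: [-1.5, -0.5, -0.9]
width: 0.149
```

Call:
{"fn": "drive_tool", "kwargs": {
  "steps": [
    [[0, 0, 1], 0],
    [[0, 0, 0], 0],
    [[0, 0, 0], 0]
  ]
}}

```text
time: 9.97
tool_pos: [0.4793, 0.3231, 0.0827]
tcp_rot: [0.413, 3.114, -0.0]
wrist_force: [-0.3, 0.1, -1.0]
width: 0.15
```

Call:
{"fn": "drive_tool", "kwargs": {
  "steps": [
    [[0, 0, 1], 0],
    [[0, 0, 0], 0],
    [[0, 0, 0], 0]
  ]
}}

```text
time: 10.22
tool_pos: [0.4795, 0.3232, 0.082]
tcp_rot: [0.413, 3.114, 0.0]
wrist_force: [0.0, -1.0, 1.2]
width: 0.144
```

Call:
{"fn": "drive_tool", "kwargs": {
  "steps": [
    [[0, 0, 0], 0],
    [[0, 0, 0], 0],
    [[0, 0, 0], 0],
    [[0, 0, 0], 0],
    [[0, 0, 0], 0],
    [[0, 0, -10], 0],
    [[0, 0, -20], 0],
    [[0, 0, -30], 0]
  ],
  "jaw": 0.7
}}

```text
time: 10.88
tool_pos: [0.4771, 0.3217, 0.1397]
tcp_rot: [-0.413, -3.109, 0.006]
wrist_force: [0.2, 0.2, 0.4]
width: 0.703
```

Call:
{"fn": "drive_tool", "kwargs": {
  "steps": [
    [[0, 0, -35], 0],
    [[0, 0, -35], 0],
    [[0, 0, -20], 0],
    [[0, 0, 0], 0]
  ],
  "jaw": 1
}}

```text
time: 11.22
tool_pos: [0.4826, 0.3251, 0.2396]
tcp_rot: [0.412, 3.105, 0.012]
wrist_force: [0.8, 0.3, 0.8]
width: 1.001
```

```bash
python3 - <<'E'
from h import *
grab("side","s12",(180,80,120,110),6)
plan([.5256,-.327,.23],-19.6)
E
```

```text
pos [0.4814 0.3244 0.2365] jaw 74.9 q [ 0.55  0.08  1.81 -0.    1.25 -0.76] rows 18
[[[-11.8, -34.3, 0.2], -4.75], [[-8.9, -35.2, 0.2], -4.75], [[-6.0, -35.8, 0.2], -4.75], [[-3.0, -36.1, 0.2], -4.75], [[0.0, -36.3, 0.1], -4.75], [[3.0, -36.1, 0.1], -4.75], [[6.0, -35.8, 0.1], -4.75], [[8.9, -35.2, 0.1], -4.75]]
[[[11.8, -34.3, 0.1], -4.75], [[14.6, -33.2, 0.1], -4.75], [[17.3, -31.9, 0.1], -4.75], [[19.9, -30.3, 0.1], -4.75], [[22.3, -28.6, 0.1], -4.75], [[24.6, -26.6, 0.1], -4.75], [[26.7, -24.5, 0.1], -4.75], [[28.7, -22.2, 0.1], -4.75]]
[[[30.4, -19.7, 0.1], -4.75], [[32.0, -17.2, 0.1], -4.75]]
```

View pics/s12.png

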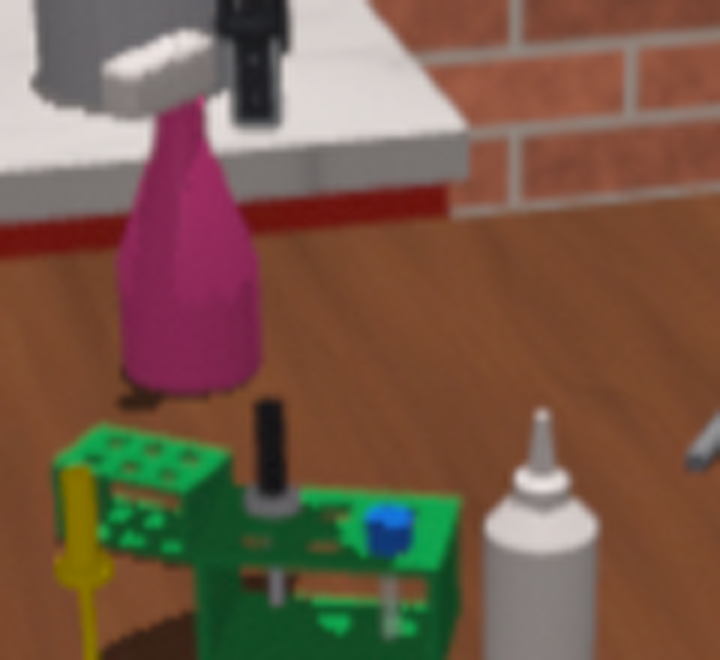

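```bash
sed -i 's/t=0 if jaw is None else .*/t=0 if jaw is None else (jaw-a if full else ((jaw-a+90)%180-90))/; s/cmd=None,tw=6.9/full=False,tw=6.9/' h.py; python3 - <<'E'
from h import *
plan([.5256,-.327,.20],-19.6,full=True)
E
```

```text
pos [0.4814 0.3244 0.2365] jaw 74.9 q [ 0.55  0.08  1.81 -0.    1.25 -0.76] rows 18
[[[-11.8, -34.3, 1.9], 5.25], [[-14.9, -33.1, 1.9], 5.25], [[-17.8, -31.6, 1.9], 5.25], [[-20.7, -29.8, 2.0], 5.25], [[-23.3, -27.8, 2.0], 5.25], [[-25.7, -25.6, 2.0], 5.25], [[-28.0, -23.1, 2.0], 5.25], [[-30.0, -20.4, 2.1], 5.25]]
[[[-31.7, -17.6, 2.1], 5.25], [[-33.2, -14.6, 2.1], 5.25], [[-34.4, -11.5, 2.2], 5.25], [[-35.3, -8.3, 2.2], 5.25], [[-35.9, -5.1, 2.2], 5.25], [[-36.2, -1.8, 2.2], 5.25], [[-36.2, 1.6, 2.2], 5.25], [[-35.9, 4.9, 2.3], 5.25]]
[[[-35.3, 8.1, 2.3], 5.25], [[-34.4, 11.3, 2.3], 5.25]]
```

Call:
{"fn": "drive_tool", "kwargs": {
  "steps": [
    [[-11.8, -34.3, 1], 5.25],
    [[-14.9, -33.1, 1], 5.25],
    [[-17.8, -31.6, 1], 5.25],
    [[-20.7, -29.8, 1], 5.25],
    [[-23.3, -27.8, 1], 5.25],
    [[-25.7, -25.6, 1], 5.25],
    [[-28, -23.1, 1], 5.25],
    [[-30, -20.4, 1], 5.25]
  ]
}}

```text
time: 11.93
tool_pos: [0.4975, 0.0318, 0.2222]
tcp_rot: [-1.507, -2.754, 0.002]
wrist_force: [0.6, -0.1, 0.2]
width: 1.001
```

Call:
{"fn": "drive_tool", "kwargs": {
  "steps": [
    [[-31.7, -17.6, 1], 5.25],
    [[-33.2, -14.6, 1], 5.25],
    [[-34.4, -11.5, 1], 5.25],
    [[-35.3, -8.3, 1], 5.25],
    [[-35.9, -5.1, 1], 5.25],
    [[-36.2, -1.8, 1], 5.25],
    [[-36.2, 1.6, 1], 5.25],
    [[-35.9, 4.9, 1], 5.25]
  ]
}}

```text
time: 12.6
tool_pos: [0.5172, -0.2572, 0.214]
tcp_rot: [-2.394, -2.03, 0.001]
wrist_force: [0.6, 0.4, -0.1]
width: 1.002
```

```bash
python3 - <<'E'
from h import *
plan([.5256,-.327,.18],-19.6,full=True)
E
```

```text
pos [ 0.5172 -0.2572  0.214 ] jaw -9.4 q [-0.5   0.09  1.83  0.    1.22 -0.34] rows 3
[[[-22.5, 6.6, 11.3], 3.4], [[-22.1, 7.9, 11.3], 3.4], [[-21.6, 9.2, 11.3], 3.4]]
```

Call:
{"fn": "drive_tool", "kwargs": {
  "steps": [
    [[-21, 6, 10], 3.4],
    [[-20, 7, 10], 3.4],
    [[-20, 8, 10], 3.4],
    [[0, 0, 0], 0],
    [[0, 0, 0], 0],
    [[0, 0, 0], 0]
  ]
}}

```text
time: 13.1
tool_pos: [0.525, -0.3192, 0.1847]
tcp_rot: [-2.56, -1.816, 0.001]
wrist_force: [0.8, -0.2, -1.0]
width: 1.001
```

```bash
python3 - <<'E'
from h import *
plan([.5256,-.327,.12],-19.6,full=True)
grab("side","s13",(290,170,120,180),4);grab("top","t13",(380,150,90,90),7)
E
```

```text
pos [ 0.525  -0.3192  0.1847] jaw -19.3 q [-0.59  0.19  1.79  0.    1.17 -0.25] rows 2
[[[-3.6, 1.6, 32.3], 0.16], [[-3.6, 1.6, 32.3], 0.16]]
```

View pics/s13.png

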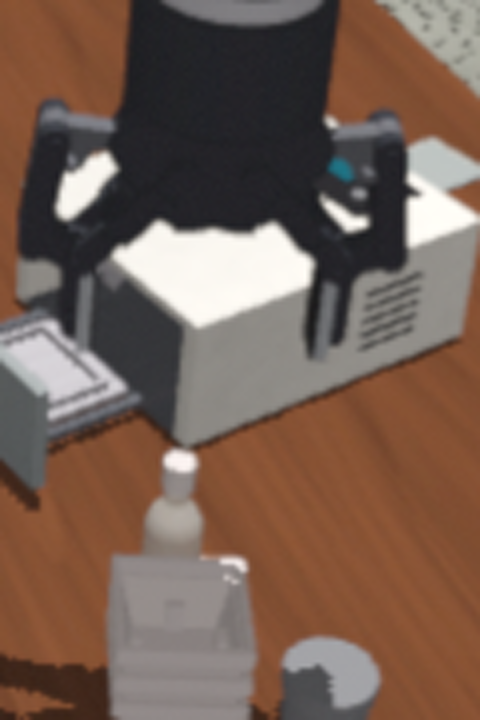

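View pics/t13.png

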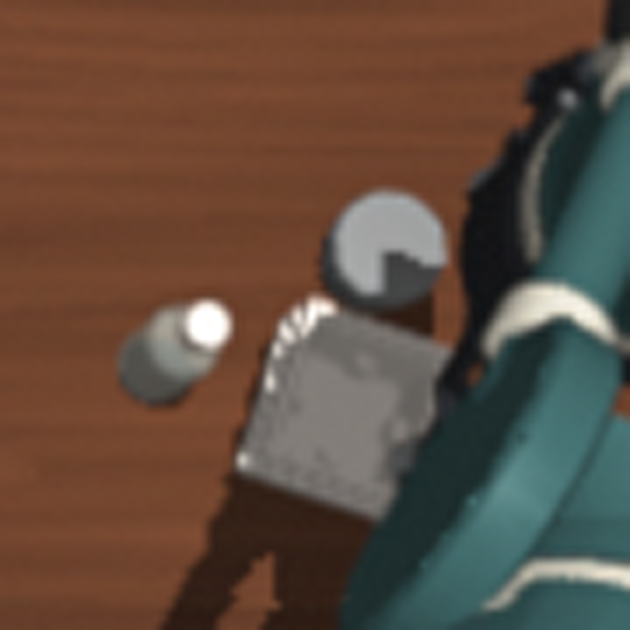

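Call:
{"fn": "drive_tool", "kwargs": {
  "steps": [
    [[-3.6, 1.6, 30], 0.2],
    [[-3.6, 1.6, 30], 0],
    [[0, 0, 30], 0],
    [[0, 0, 8], 0],
    [[0, 0, 0], 0],
    [[0, 0, 0], 0],
    [[0, 0, 0], 0]
  ]
}}

```text
time: 13.78
tool_pos: [0.528, -0.3285, 0.0902]
tcp_rot: [2.562, 1.812, 0.002]
wrist_force: [0.3, 0.6, -0.2]
width: 0.998
```

```bash
python3 - <<'E'
from h import *
plan([.5256,-.327,.06],-19.6,full=True)
grab("side","s14",(290,230,100,130),5)
E
```

```text
pos [ 0.528  -0.3285  0.0902] jaw -19.5 q [-0.6   0.28  1.85  0.    1.   -0.26] rows 1
[[[0.6, -2.8, 30.2], 0.13]]
```

View pics/s14.png

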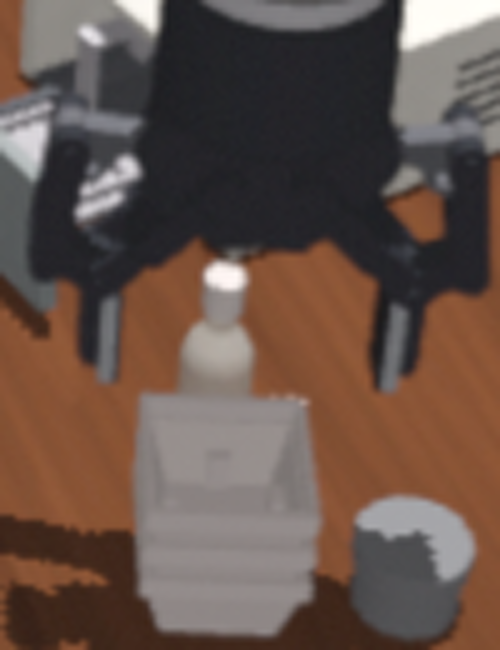

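```bash
python3 - <<'E'
from h import *
p=bot.read_state()["tool_pos"];print(p)
m=R.from_rotvec(bot.read_state()["tcp_rot"]).as_matrix();print(m.round(4))
z5=lambda q:((proj("side",q)-[290,230]+.5)*5-.5).round(1)
for zz in (.1,.103,.106):
  for s in(-1,1): print(zz,s,z5(np.r_[p[:2],zz]+s*.0425*m[:,1]*[1,1,0]))
c=np.array([.5256,-.327,.066]);print("boat c",z5(c),z5(np.r_[p[:2],.066]))
E
```

```text
[ 0.52815999 -0.32873138  0.0905297 ]
[[ 0.3335  0.9427  0.0038]
 [ 0.9427 -0.3335 -0.0026]
 [-0.0012  0.0044 -1.    ]]
0.1 -1 [[117.1 374. ]]
0.1 1 [[370.5 383.1]]
0.103 -1 [[117.6 367.3]]
0.103 1 [[371.4 376.4]]
0.106 -1 [[118.1 360.5]]
0.106 1 [[372.4 369.6]]
boat c [[226.7 451.3]] [[235.6 453.2]]
```

Call:
{"fn": "drive_tool", "kwargs": {
  "steps": [
    [[0.6, -3.5, 10], 0],
    [[0, 0, 10], 0],
    [[0, 0, 0], 0],
    [[0, 0, 0], 0],
    [[0, 0, 0], 0]
  ],
  "jaw": 0.82
}}

```text
time: 14.25
tool_pos: [0.523, -0.326, 0.0673]
tcp_rot: [-2.565, -1.812, 0.0]
wrist_force: [0.1, -0.6, 0.4]
width: 0.822
```

```bash
cat > chk.py <<'E'
from h import *
import sys
s=bot.read_state();p=s["tool_pos"];print(p,s["width"],s["wrist_force"],s["torque"])
grab("side",sys.argv[1],(305,280,80,80),8)
m=R.from_rotvec(s["tcp_rot"]).as_matrix()
z5=lambda q:((proj("side",q)-[305,280]+.5)*8-.5).round(1)
h=.0425*s["width"]
for dz in (.004,.007,.010):
  print(dz,[z5(p+[0,0,dz]+k*h*m[:,1]*[1,1,0]).tolist() for k in(-1,1)])
c=np.array([.5256,-.327,.066])
a=-.343;u=np.array([np.cos(a),np.sin(a),0])*.029
print("boat mid edges",z5(c-u),z5(c+u))
E
python3 chk.py s15
```

```text
[ 0.52297981 -0.32601684  0.06730577] 0.8220082129630221 [ 0.14558404 -0.62328359  0.39473108] [-0.03520862 -0.01272523  0.00281191]
0.004 [[[68.4, 297.3]], [[395.6, 309.4]]]
0.007 [[[69.2, 286.9]], [[396.9, 299.0]]]
0.01 [[[70.0, 276.5]], [[398.3, 288.6]]]
boat mid edges [[107.7 317.1]] [[378.5 327.6]]
```

View pics/s15.png

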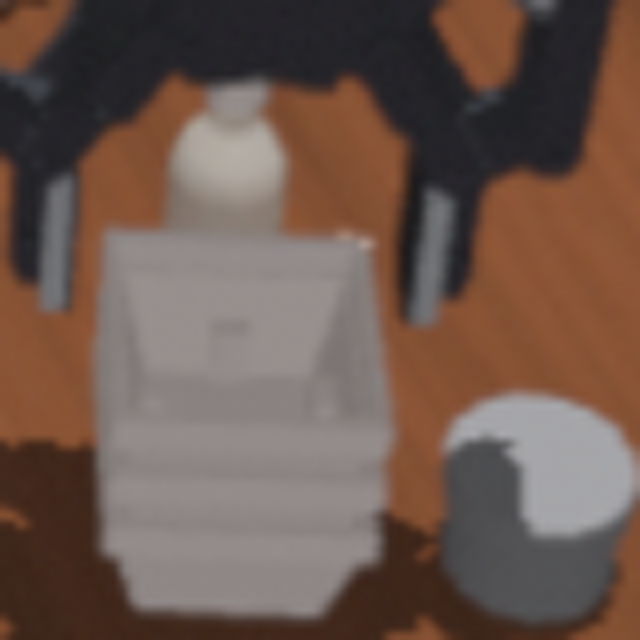

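Call:
{"fn": "drive_tool", "kwargs": {
  "steps": [
    [[0, 1.8, 6], 0],
    [[0, 0, 6], 0],
    [[0, 0, 5], 0],
    [[0, 0, 0], 0],
    [[0, 0, 0], 0],
    [[0, 0, 0], 0]
  ]
}}

```text
time: 14.8
tool_pos: [0.5249, -0.3267, 0.0505]
tcp_rot: [-2.566, -1.813, 0.0]
wrist_force: [-0.0, -0.7, -0.7]
width: 0.819
```

```bash
python3 chk.py s16
```

```text
[ 0.52485539 -0.32670884  0.05045013] 0.8192052286384375 [-0.0019206  -0.7240384  -0.73297749] [-0.00460285  0.05807296 -0.01843401]
0.004 [[[73.9, 355.6]], [[396.7, 367.7]]]
0.007 [[[74.7, 345.4]], [[398.1, 357.5]]]
0.01 [[[75.5, 335.2]], [[399.4, 347.2]]]
boat mid edges [[107.7 317.1]] [[378.5 327.6]]
```

View pics/s16.png

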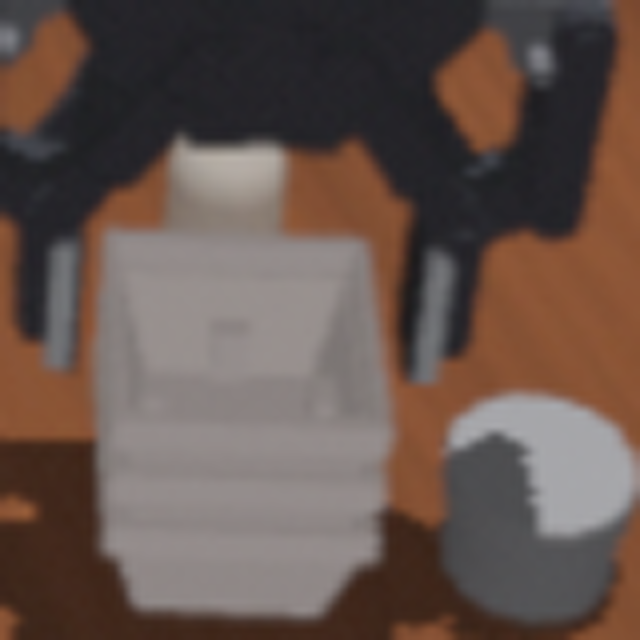

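Call:
{"fn": "drive_tool", "kwargs": {
  "steps": [
    [[0, 0.5, 0], 0],
    [[0, 0, 0], 0],
    [[0, 0, 0], 0]
  ],
  "jaw": 0.73,
  "force": 20
}}

```text
time: 15.1
tool_pos: [0.5256, -0.327, 0.051]
tcp_rot: [2.565, 1.813, 0.0]
wrist_force: [0.8, -0.3, 0.1]
width: 0.732
```

```bash
python3 chk.py s17
```

```text
[ 0.52561276 -0.32704659  0.05097141] 0.731624149591427 [ 0.80545351 -0.31780703  0.054234  ] [-0.02166662  0.03050684  0.00285936]
0.004 [[[95.1, 354.8]], [[383.5, 365.6]]]
0.007 [[[95.9, 344.6]], [[384.9, 355.4]]]
0.01 [[[96.8, 334.4]], [[386.2, 345.1]]]
boat mid edges [[107.7 317.1]] [[378.5 327.6]]
```

View pics/s17.png

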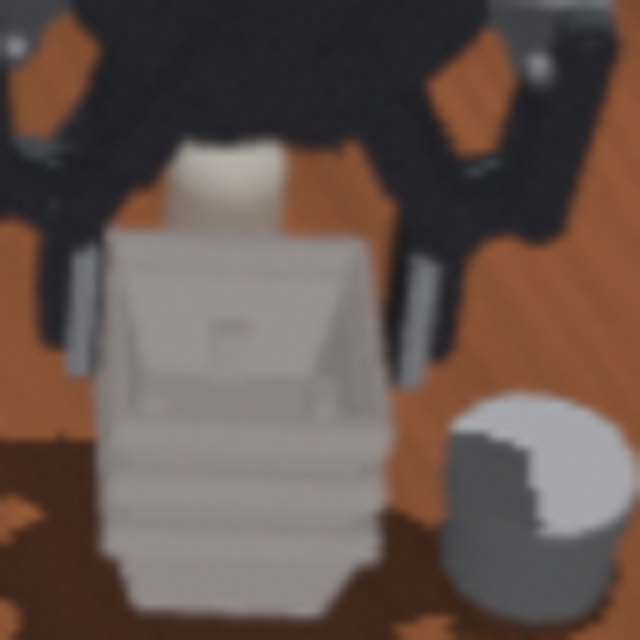

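Call:
{"fn": "drive_tool", "kwargs": {
  "steps": [
    [[0, 0, 2.5], 0],
    [[0, 0, 0], 0],
    [[0, 0, 0], 0]
  ]
}}

```text
time: 15.4
tool_pos: [0.5252, -0.3268, 0.0479]
tcp_rot: [-2.565, -1.813, 0.0]
wrist_force: [-0.3, 0.1, -0.2]
width: 0.732
```

Call:
{"fn": "drive_tool", "kwargs": {
  "steps": [
    [[0, 0, 0], 0],
    [[0, 0, 0], 0],
    [[0, 0, 0], 0]
  ],
  "jaw": 0.69
}}

```text
time: 15.65
tool_pos: [0.5254, -0.3269, 0.0482]
tcp_rot: [-2.566, -1.813, -0.0]
wrist_force: [0.1, -0.6, -0.0]
width: 0.688
```

Call:
{"fn": "drive_tool", "kwargs": {
  "steps": [
    [[0, 0, 0], 0],
    [[0, 0, 0], 0]
  ],
  "jaw": 0.67
}}

```text
time: 15.82
tool_pos: [0.5254, -0.3269, 0.0483]
tcp_rot: [2.566, 1.813, 0.0]
wrist_force: [-0.2, -0.3, 1.3]
width: 0.673
```

Call:
{"fn": "drive_tool", "kwargs": {
  "steps": [
    [[0, 0, 0], 0],
    [[0, 0, 0], 0]
  ],
  "jaw": 0.65
}}

```text
time: 15.98
tool_pos: [0.5254, -0.327, 0.0483]
tcp_rot: [2.566, 1.813, 0.0]
wrist_force: [-1.1, 0.2, 0.7]
width: 0.675
```

```bash
python3 chk.py s18
```

```text
[ 0.52540524 -0.32695591  0.04826368] 0.6745868040919425 [-1.07229411  0.17476623  0.68618385] [0.00140776 0.06819716 0.01625378]
0.004 [[[104.6, 364.3]], [[370.0, 374.3]]]
0.007 [[[105.4, 354.2]], [[371.3, 364.1]]]
0.01 [[[106.2, 343.9]], [[372.7, 353.9]]]
boat mid edges [[107.7 317.1]] [[378.5 327.6]]
```

View pics/s18.png

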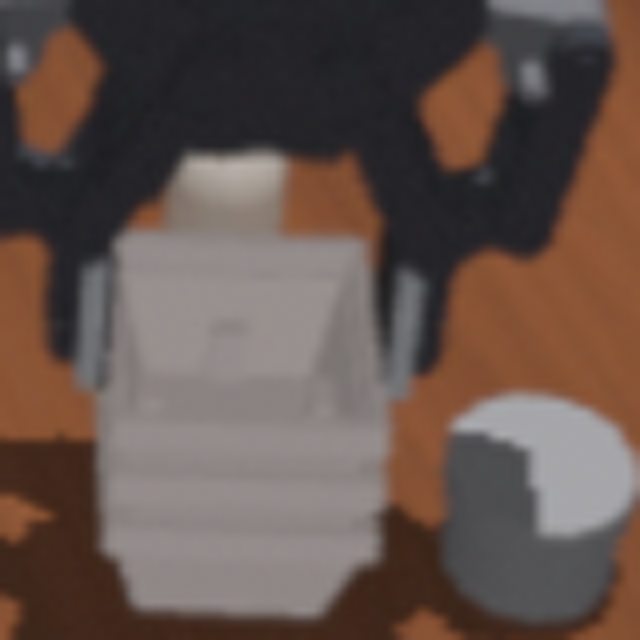

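Call:
{"fn": "drive_tool", "kwargs": {
  "steps": [
    [[0, 0, 0], 0],
    [[0, 0, 0], 0],
    [[0, 0, 0], 0]
  ],
  "jaw": 0.5,
  "force": 30
}}

```text
time: 16.28
tool_pos: [0.5255, -0.3269, 0.0483]
tcp_rot: [2.566, 1.813, 0.0]
wrist_force: [-0.2, 0.1, 1.3]
width: 0.666
```

Call:
{"fn": "drive_tool", "kwargs": {
  "steps": [
    [[0, 0, -2], 0],
    [[0, 0, -3], 0],
    [[0, 0, -4], 0],
    [[0, 0, 0], 0],
    [[0, 0, 0], 0]
  ]
}}

```text
time: 16.7
tool_pos: [0.5257, -0.3272, 0.0577]
tcp_rot: [2.565, 1.812, 0.001]
wrist_force: [-0.8, -0.6, -0.7]
width: 0.673
```

```bash
python3 chk.py s19
```

```text
[ 0.52574982 -0.32718     0.05770647] 0.6727759489237631 [-0.80762134 -0.62496122 -0.7173383 ] [ 0.02682975 -0.00353001 -0.02815942]
0.004 [[[109.4, 332.6]], [[375.7, 342.5]]]
0.007 [[[110.2, 322.3]], [[377.0, 332.2]]]
0.01 [[[111.1, 312.0]], [[378.3, 321.9]]]
boat mid edges [[107.7 317.1]] [[378.5 327.6]]
```

View pics/s19.png

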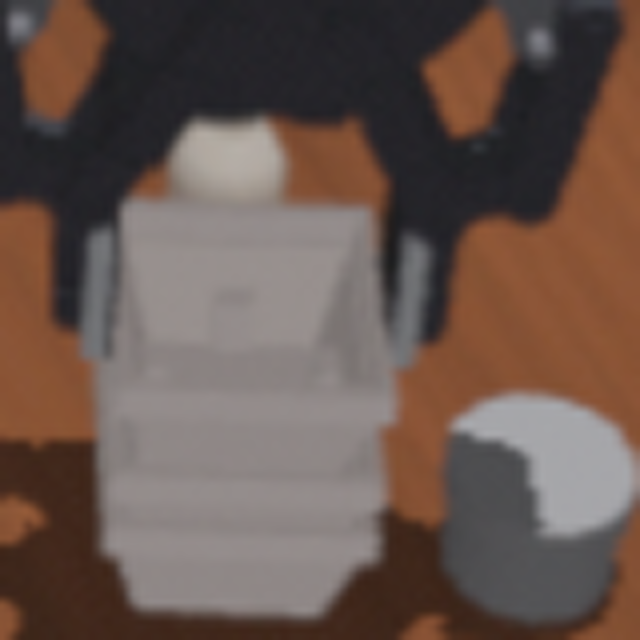

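Call:
{"fn": "drive_tool", "kwargs": {
  "steps": [
    [[0, 0, -5], 0],
    [[0, 0, -6], 0],
    [[0, 0, -10], 0],
    [[0, 0, -18], 0],
    [[0, 0, -25], 0],
    [[0, 0, -25], 0],
    [[0, 0, -15], 0],
    [[0, 0, 0], 0]
  ]
}}

```text
time: 17.42
tool_pos: [0.5284, -0.3289, 0.1674]
tcp_rot: [2.558, 1.808, 0.005]
wrist_force: [0.3, -1.1, 0.3]
width: 0.668
```

```bash
python3 - <<'E'
from h import *
grab("side","s20",(280,200,120,160),4)
grab("top","t20",(280,100,180,140),4)
a=.244
w=np.array([.679-.142*np.cos(a),-.0577-.142*np.sin(a)]);print(w)
plan([*w,.155],-90+np.degrees(a),full=True)
E
```

```text
[ 0.54120613 -0.09200522]
pos [ 0.526  -0.3273  0.1625] jaw -19.5 q [-0.6   0.21  1.8  -0.    1.13 -0.26] rows 9
[[[25.2, -7.1, 0.8], 6.28], [[24.3, -9.9, 0.8], 6.28], [[23.1, -12.4, 0.8], 6.28], [[21.6, -14.9, 0.8], 6.28], [[19.8, -17.2, 0.8], 6.28], [[17.8, -19.2, 0.8], 6.28], [[15.6, -21.1, 0.8], 6.28], [[13.2, -22.6, 0.8], 6.28]]
[[[10.6, -23.9, 0.8], 6.28]]
```

View pics/s20.png

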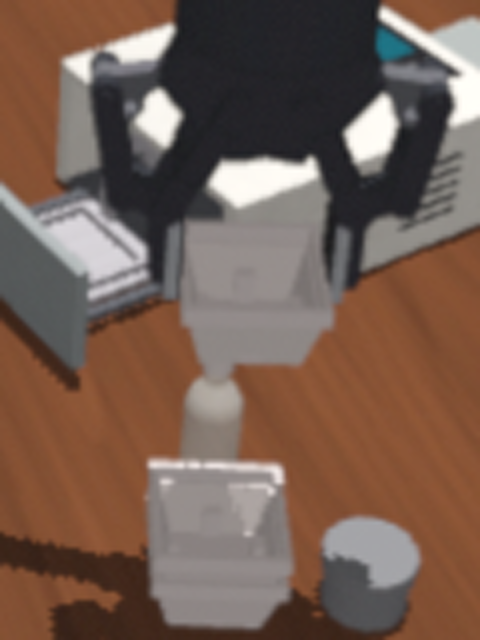

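View pics/t20.png

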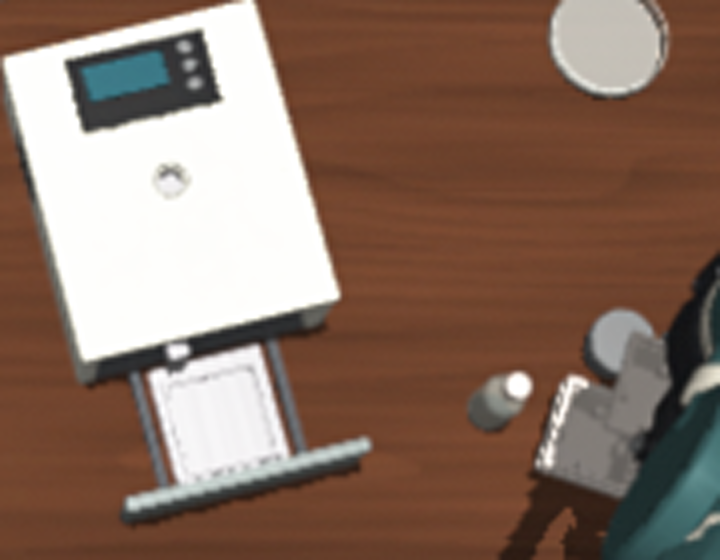

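```bash
python3 - <<'E'
from h import *
im=cv2.imread("pics/t20_full.png");cv2.imwrite("pics/well.png",cv2.resize(im[180:235,305:375],None,fx=10,fy=10,interpolation=cv2.INTER_CUBIC))
im=cv2.imread("pics/s20_full.png");cv2.imwrite("pics/wells.png",cv2.resize(im[240:300,275:335],None,fx=10,fy=10,interpolation=cv2.INTER_CUBIC))
a=.244;c=np.array([.5412,-.092,.018]);M=np.array([[np.cos(a),-np.sin(a),0],[np.sin(a),np.cos(a),0],[0,0,1]])
q=[c+M@[sx*.028,sy*.028,0] for sx,sy in((1,1),(1,-1),(-1,-1),(-1,1),(0,0))]
print(((proj("top",q)-[305,180]+.5)*10-.5).round(0));print(((proj("side",q)-[275,240]+.5)*10-.5).round(0))
E
```

```text
[[170. 166.]
 [384. 114.]
 [442. 327.]
 [227. 380.]
 [306. 246.]]
[[255. 105.]
 [401. 239.]
 [182. 322.]
 [ 40. 182.]
 [220. 210.]]
```

View pics/well.png

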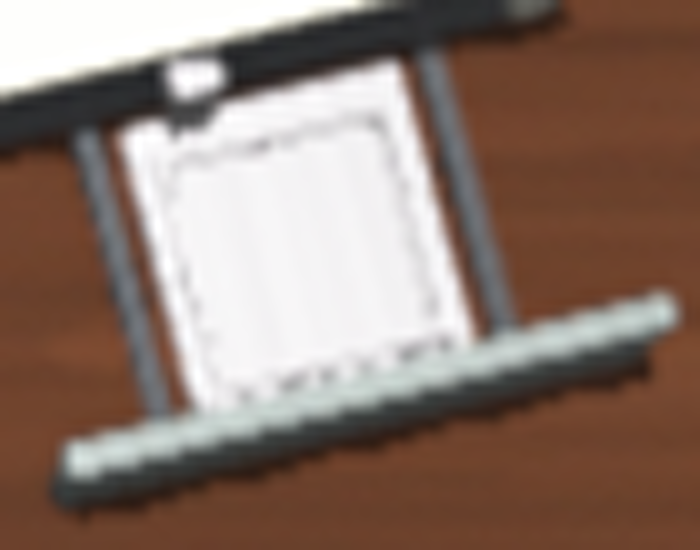

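View pics/wells.png

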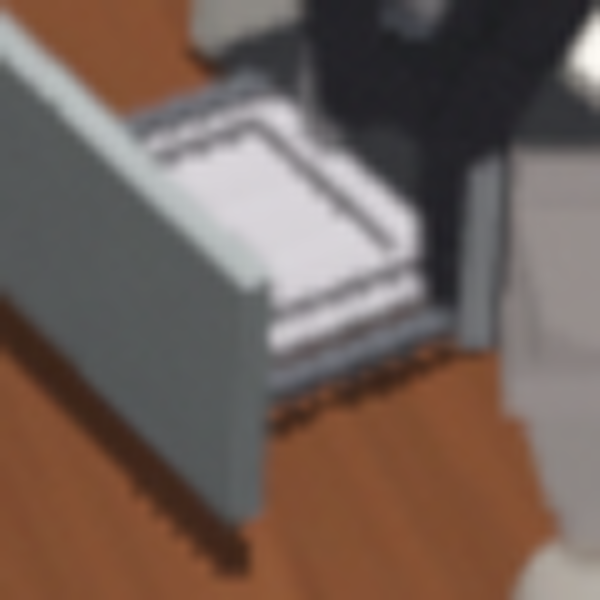

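Call:
{"fn": "drive_tool", "kwargs": {
  "steps": [
    [[25.2, -7.1, 0], 6.28],
    [[24.3, -9.9, 0], 6.28],
    [[23.1, -12.4, 0], 6.28],
    [[21.6, -14.9, 0], 6.28],
    [[19.8, -17.2, 0], 6.28],
    [[17.8, -19.2, 0], 6.28],
    [[15.6, -21.1, 0], 6.28],
    [[13.2, -22.6, 0], 6.28]
  ]
}}

```text
time: 18.18
tool_pos: [0.5374, -0.116, 0.159]
tcp_rot: [-3.093, -0.543, 0.005]
wrist_force: [0.8, 0.5, -0.4]
width: 0.671
```

Call:
{"fn": "drive_tool", "kwargs": {
  "steps": [
    [[10.6, -23.9, 0], 6.28],
    [[0, 0, 0], 0],
    [[0, 0, 0], 0],
    [[0, 0, 0], 0]
  ]
}}

```text
time: 18.52
tool_pos: [0.5399, -0.0916, 0.1599]
tcp_rot: [-3.118, -0.385, 0.004]
wrist_force: [-0.2, 0.5, 0.0]
width: 0.669
```

```bash
python3 - <<'E'
from h import *
plan([.540,-.091,.10],-76,full=True)
E
```

```text
pos [ 0.5399 -0.0916  0.1599] jaw -75.9 q [-0.21  0.08  1.95 -0.    1.11  1.11] rows 2
[[[0.2, -0.3, 29.9], 0.05], [[0.2, -0.3, 29.9], 0.05]]
```

Call:
{"fn": "drive_tool", "kwargs": {
  "steps": [
    [[0, 0, 25], 0],
    [[0, 0, 25], 0],
    [[0, 0, 15], 0],
    [[0, 0, 0], 0],
    [[0, 0, 0], 0],
    [[0, 0, 0], 0]
  ]
}}

```text
time: 19.02
tool_pos: [0.5413, -0.0925, 0.0969]
tcp_rot: [3.118, 0.381, 0.001]
wrist_force: [0.4, -1.3, -0.3]
width: 0.667
```

```bash
python3 - <<'E'
from h import *
plan([.540,-.091,.03],-76,full=True)
grab("side","s21",(265,190,90,110),6)
grab("top","t21",(280,140,100,100),6)
E
```

```text
pos [ 0.5413 -0.0925  0.0969] jaw -76.1 q [-0.21  0.15  2.   -0.    0.99  1.11] rows 2
[[[-0.5, -0.9, 33.4], -0.04], [[-0.5, -0.9, 33.4], -0.04]]
```

View pics/s21.png

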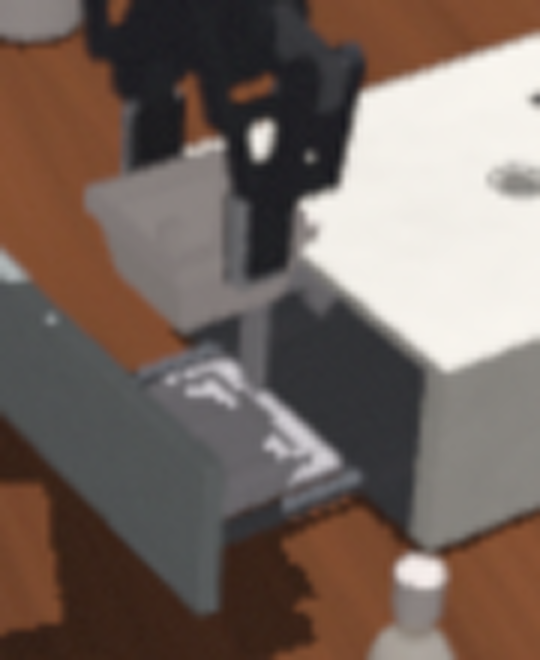

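View pics/t21.png

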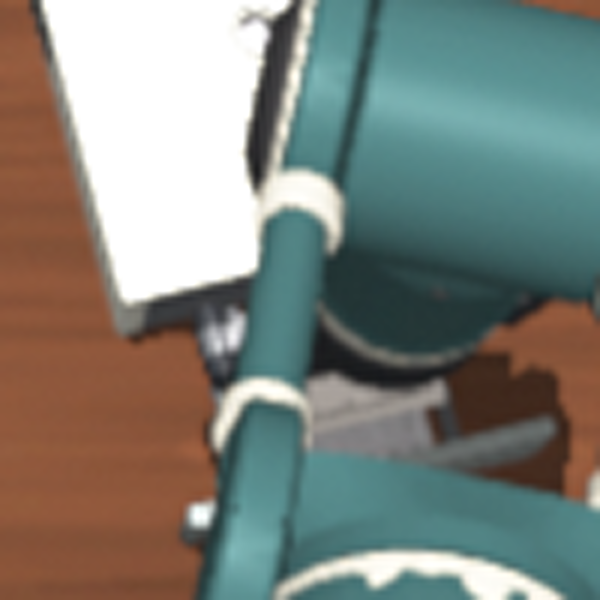

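```bash
python3 - <<'E'
from h import *
q,r=tri({"top":(324.,187.),"side":(318.,237.)});print(q,r)
a=.244;w=np.array([.540,-.091]);d=q[:2]-w;print("local",d@[np.cos(a),np.sin(a)],d@[-np.sin(a),np.cos(a)])
E
```

```text
[ 0.59005511 -0.0647846   0.04986476] [ 1.16 -4.53 -4.06  0.83]
local 0.054905725935571095 0.013346266848375053
```

Call:
{"fn": "drive_tool", "kwargs": {
  "steps": [
    [[-1, -1.5, 15], 0],
    [[0, 0, 18], 0],
    [[0, 0, 15], 0],
    [[0, 0, 10], 0],
    [[0, 0, 0], 0],
    [[0, 0, 0], 0],
    [[0, 0, 0], 0]
  ]
}}

```text
time: 19.7
tool_pos: [0.5405, -0.0906, 0.0394]
tcp_rot: [3.118, 0.382, 0.003]
wrist_force: [0.1, -0.3, -0.4]
width: 0.667
```

```bash
python3 - <<'E'
from h import *
plan([.540,-.091,.03],-76,full=True);print(bot.read_state()["wrist_force"])
grab("side","s22",(265,200,80,100),7)
E
```

```text
pos [ 0.5405 -0.0906  0.0394] jaw -76.0 q [-0.21  0.22  2.04 -0.    0.87  1.12] rows 1
[[[-0.6, 0.2, 9.4], -0.03]]
[ 0.14803952 -0.25040027 -0.35606745]
```

View pics/s22.png

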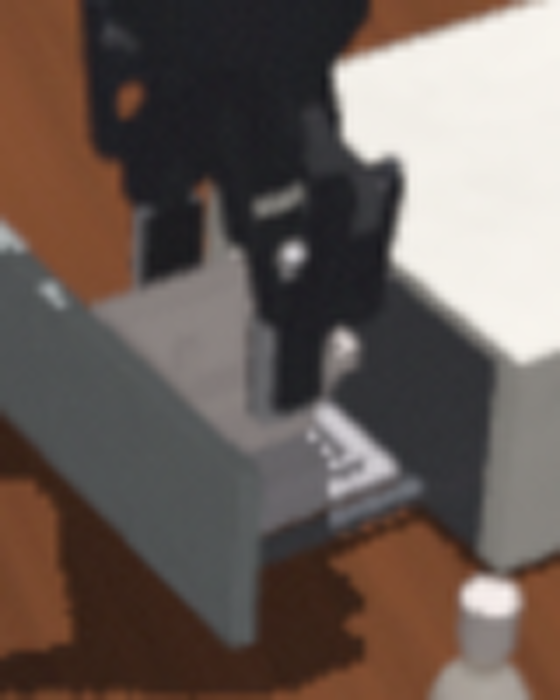

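Call:
{"fn": "drive_tool", "kwargs": {
  "steps": [
    [[0, 0, 4], 0],
    [[0, 0, 3], 0],
    [[0, 0, 2], 0],
    [[0, 0, 0], 0],
    [[0, 0, 0], 0]
  ]
}}

```text
time: 20.17
tool_pos: [0.5393, -0.0903, 0.029]
tcp_rot: [-3.118, -0.382, 0.0]
wrist_force: [-0.3, 0.3, -0.5]
width: 0.666
```

Call:
{"fn": "drive_tool", "kwargs": {
  "steps": [
    [[0, 0, 1], 0],
    [[0, 0, 0.5], 0],
    [[0, 0, 0], 0],
    [[0, 0, 0], 0]
  ]
}}

```text
time: 20.5
tool_pos: [0.5399, -0.0903, 0.0287]
tcp_rot: [-3.118, -0.382, -0.001]
wrist_force: [-2.1, 0.9, 5.4]
width: 0.666
```

Call:
{"fn": "drive_tool", "kwargs": {
  "steps": [
    [[0, 0, -0.4], 0],
    [[0, 0, 0], 0],
    [[0, 0, 0], 0]
  ]
}}

```text
time: 20.75
tool_pos: [0.5396, -0.0903, 0.0287]
tcp_rot: [3.118, 0.382, 0.0]
wrist_force: [-1.5, 0.3, 4.5]
width: 0.671
```

Call:
{"fn": "drive_tool", "kwargs": {
  "steps": [
    [[0, 0, 0], 0],
    [[0, 0, 0], 0],
    [[0, 0, 0], 0]
  ],
  "jaw": 0.73
}}

```text
time: 21.0
tool_pos: [0.5392, -0.0904, 0.0278]
tcp_rot: [-3.118, -0.382, 0.0]
wrist_force: [0.5, -0.4, 0.4]
width: 0.73
```

Call:
{"fn": "drive_tool", "kwargs": {
  "steps": [
    [[0, 0, 0], 0],
    [[0, 0, 0], 0],
    [[0, 0, 0], 0],
    [[0, 0, -5], 0],
    [[0, 0, -10], 0],
    [[0, 0, -10], 0],
    [[0, 0, 0], 0]
  ],
  "jaw": 0.85
}}

```text
time: 21.58
tool_pos: [0.5417, -0.0908, 0.0562]
tcp_rot: [3.117, 0.382, 0.008]
wrist_force: [0.6, -0.0, 0.6]
width: 0.848
```

```bash
python3 - <<'E'
from h import *
print(bot.read_state()["tool_pos"],bot.read_state()["wrist_force"])
grab("side","s23",(265,200,80,100),7)
E
```

```text
[ 0.5417311  -0.09084436  0.0562393 ] [ 0.56474389 -0.02671602  0.64516336]
```

View pics/s23.png

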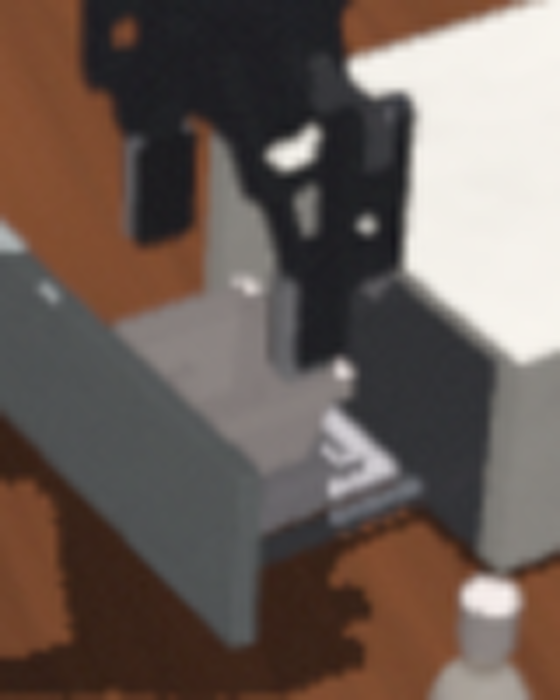

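Call:
{"fn": "drive_tool", "kwargs": {
  "steps": [
    [[0, 0, -20], 0],
    [[0, 0, -30], 0],
    [[0, 0, -30], 0],
    [[-30, 0, -15], 0],
    [[-35, 0, 0], 0],
    [[-35, 0, 0], 0],
    [[0, 0, 0], 0],
    [[0, 0, 0], 0]
  ],
  "jaw": 0
}}

```text
time: 22.3
tool_pos: [0.4407, -0.1146, 0.148]
tcp_rot: [3.119, 0.379, 0.0]
wrist_force: [0.3, 0.3, -0.8]
width: 0.001
```

```bash
python3 - <<'E'
from h import *
print(bot.read_state()["tool_pos"],bot.read_state()["wrist_force"],bot.read_state()["width"])
grab("side","s24",(250,180,100,110),6)
grab("top","t24",(290,140,100,100),6)
E
```

```text
[ 0.44072414 -0.11458018  0.1479711 ] [ 0.34208073  0.32152627 -0.8085517 ] 0.0012227881296517132
```

View pics/s24.png

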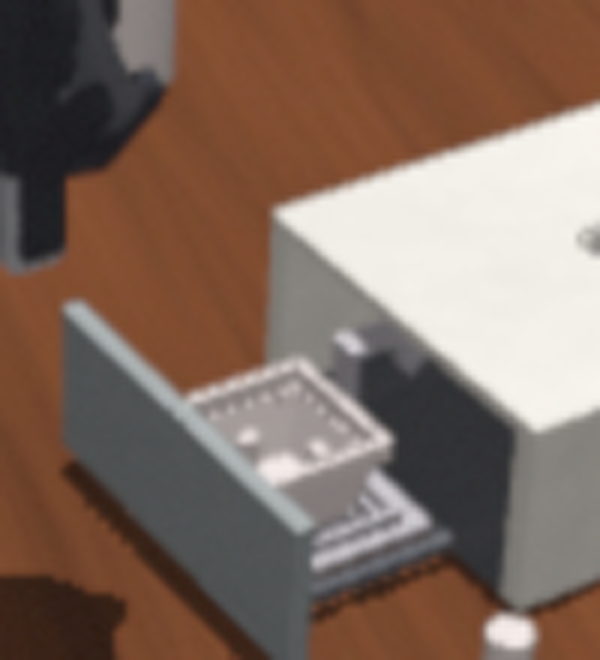

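View pics/t24.png

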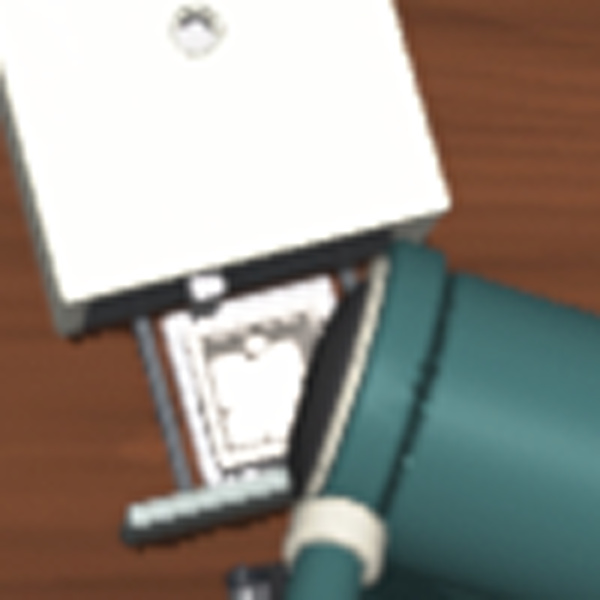

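Call:
{"fn": "drive_tool", "kwargs": {
  "steps": [
    [[0, 0, 25], 0],
    [[0, 0, 30], 0],
    [[0, 0, 30], 0],
    [[0, 0, 20], 0],
    [[0, 0, 10], 0],
    [[0, 0, 0], 0],
    [[0, 0, 0], 0]
  ]
}}

```text
time: 22.98
tool_pos: [0.4432, -0.1144, 0.0331]
tcp_rot: [-3.118, -0.383, 0.001]
wrist_force: [0.6, 0.5, 0.4]
width: -0.001
```

```bash
python3 - <<'E'
from h import *
print(bot.read_state()["tool_pos"],bot.read_state()["wrist_force"],bot.read_state()["width"])
grab("side","s25",(250,180,100,110),6)
E
```

```text
[ 0.44319177 -0.11441873  0.03310052] [0.64276291 0.5106996  0.41779541] -0.0007125699104330358
```

View pics/s25.png

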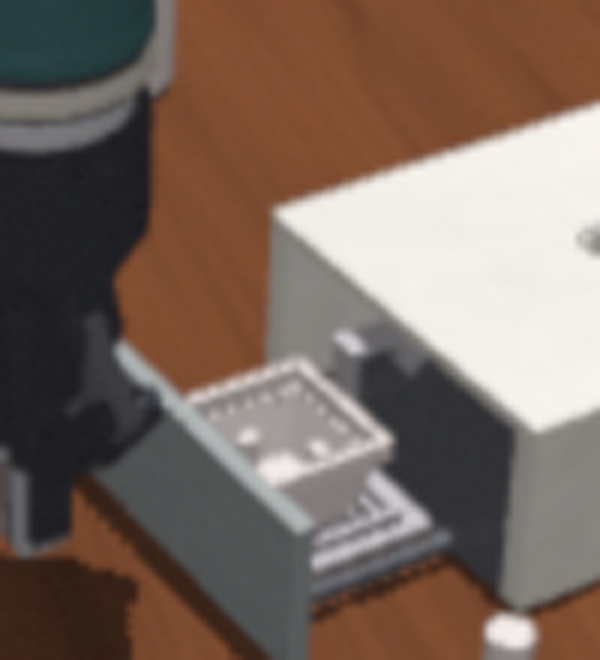

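Call:
{"fn": "drive_tool", "kwargs": {
  "steps": [
    [[12, 0, 0], 0],
    [[12, 0, 0], 0],
    [[6, 0, 0], 0],
    [[4, 0, 0], 0],
    [[4, 0, 0], 0],
    [[4, 0, 0], 0],
    [[4, 0, 0], 0],
    [[4, 0, 0], 0]
  ]
}}

```text
time: 23.7
tool_pos: [0.4903, -0.1023, 0.0328]
tcp_rot: [-3.118, -0.382, 0.003]
wrist_force: [-3.1, -1.4, 2.2]
width: -0.001
```

Call:
{"fn": "drive_tool", "kwargs": {
  "steps": [
    [[5, 0, 0], 0],
    [[6, 0, 0], 0],
    [[7, 0, 0], 0],
    [[8, 0, 0], 0],
    [[8, 0, 0], 0],
    [[8, 0, 0], 0],
    [[7, 0, 0], 0],
    [[6, 0, 0], 0]
  ]
}}

```text
time: 24.37
tool_pos: [0.5447, -0.0886, 0.0328]
tcp_rot: [-3.118, -0.382, 0.001]
wrist_force: [-4.7, 0.7, 3.0]
width: -0.003
```

```bash
python3 - <<'E'
from h import *
print(bot.read_state()["tool_pos"],bot.read_state()["wrist_force"],bot.read_state()["width"])
grab("side","s26",(250,180,100,110),6)
E
```

```text
[ 0.5446909  -0.08856093  0.03278459] [-4.71734101  0.73571438  3.03202612] -0.0033692701518803357
```

View pics/s26.png

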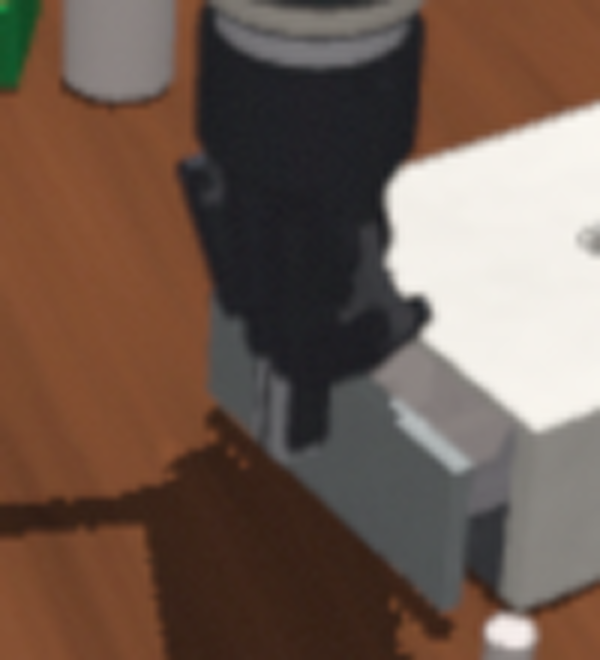

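Call:
{"fn": "drive_tool", "kwargs": {
  "steps": [
    [[4, 0, 0], 0],
    [[4, 0, 0], 0],
    [[3, 0, 0], 0],
    [[3, 0, 0], 0],
    [[2, 0, 0], 0],
    [[0, 0, 0], 0]
  ]
}}

```text
time: 24.92
tool_pos: [0.559, -0.0853, 0.0324]
tcp_rot: [-3.118, -0.382, 0.002]
wrist_force: [-3.6, 0.7, 0.3]
width: -0.003
```

Call:
{"fn": "drive_tool", "kwargs": {
  "steps": [
    [[1, 0, 0], 0],
    [[1, 0, 0], 0],
    [[1, 0, 0], 0],
    [[0, 0, 0], 0]
  ]
}}

```text
time: 25.25
tool_pos: [0.5624, -0.0845, 0.0325]
tcp_rot: [-3.118, -0.382, 0.001]
wrist_force: [-4.2, -0.9, -2.8]
width: 0.003
```

Call:
{"fn": "drive_tool", "kwargs": {
  "steps": [
    [[1, 0, 0], 0],
    [[1, 0, 0], 0],
    [[1, 0, 0], 0],
    [[0, 0, 0], 0]
  ]
}}

```text
time: 25.58
tool_pos: [0.5634, -0.0842, 0.0326]
tcp_rot: [-3.118, -0.383, 0.008]
wrist_force: [-10.4, -3.0, 1.9]
width: 0.004
```

Call:
{"fn": "drive_tool", "kwargs": {
  "steps": [
    [[1, 0, 0], 0],
    [[0.7, 0, 0], 0],
    [[0, 0, 0], 0]
  ]
}}

```text
time: 25.83
tool_pos: [0.5634, -0.0842, 0.0325]
tcp_rot: [-3.118, -0.383, 0.013]
wrist_force: [-14.7, -3.8, 6.1]
width: 0.002
```

```bash
python3 - <<'E'
from h import *
print(bot.read_state()["tool_pos"],bot.read_state()["wrist_force"],bot.read_state()["width"])
grab("side","s27",(250,180,100,110),6)
E
```

```text
[ 0.56342348 -0.08418326  0.03254936] [-14.67371029  -3.78532609   6.05679391] 0.0018457429969893225
```

View pics/s27.png

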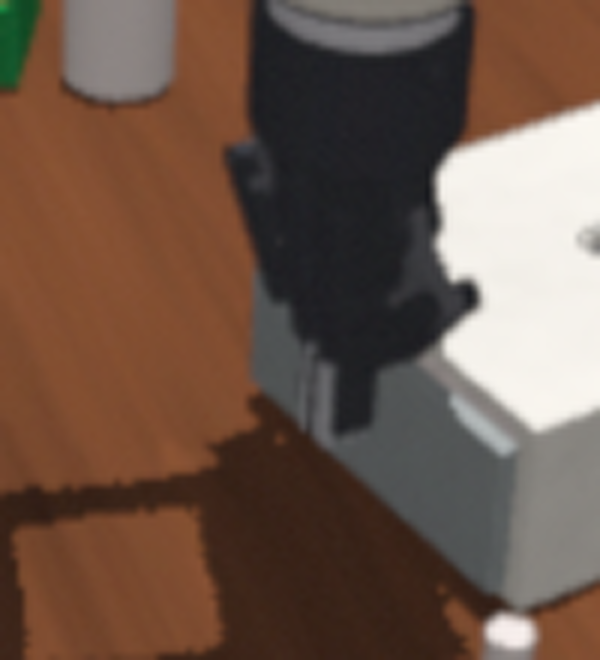

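Call:
{"fn": "drive_tool", "kwargs": {
  "steps": [
    [[-2, 0, 0], 0],
    [[-2, 0, 0], 0],
    [[-3, 0, 0], 0],
    [[-4, 0, 0], 0],
    [[-10, 0, 0], 0],
    [[-25, 0, 0], 0],
    [[-30, 0, 0], 0],
    [[0, 0, 0], 0]
  ]
}}

```text
time: 26.55
tool_pos: [0.4886, -0.1019, 0.0324]
tcp_rot: [-3.117, -0.381, 0.006]
wrist_force: [-0.8, -0.2, -1.2]
width: -0.0
```

```bash
python3 - <<'E'
from h import *
print(bot.read_state()["tool_pos"],bot.read_state()["wrist_force"],bot.read_state()["width"])
grab("side","s28",(250,180,140,110),5)
E
```

```text
[ 0.48855697 -0.1018531   0.03239018] [-0.79070492 -0.19581593 -1.15721683] -0.0002664509711049228
```

View pics/s28.png

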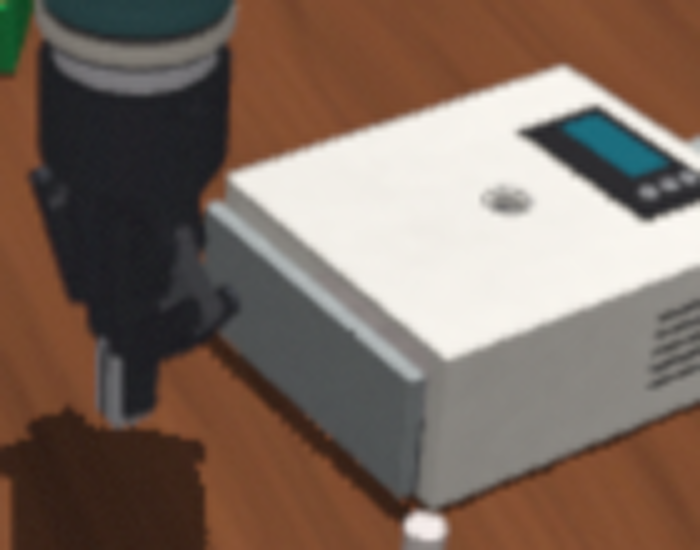

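Call:
{"fn": "drive_tool", "kwargs": {
  "steps": [
    [[-10, 0, -20], 0],
    [[0, 0, -35], 0],
    [[0, 0, -35], 0],
    [[0, 0, -35], 0],
    [[0, 0, -20], 0],
    [[0, 0, 0], 0],
    [[0, 0, 0], 0]
  ]
}}

```text
time: 27.18
tool_pos: [0.4866, -0.1047, 0.1812]
tcp_rot: [3.116, 0.382, 0.011]
wrist_force: [0.3, 0.6, -0.8]
width: -0.002
```

```bash
python3 - <<'E'
from h import *
print(bot.read_state()["tool_pos"],bot.read_state()["wrist_force"],bot.read_state()["time"])
grab("side","s29",(170,130,240,230),3)
grab("top","t29")
E
```

```text
[ 0.486643   -0.10471309  0.18118125] [ 0.34400649  0.617044   -0.78752432] 27.1833
```

View pics/s29.png

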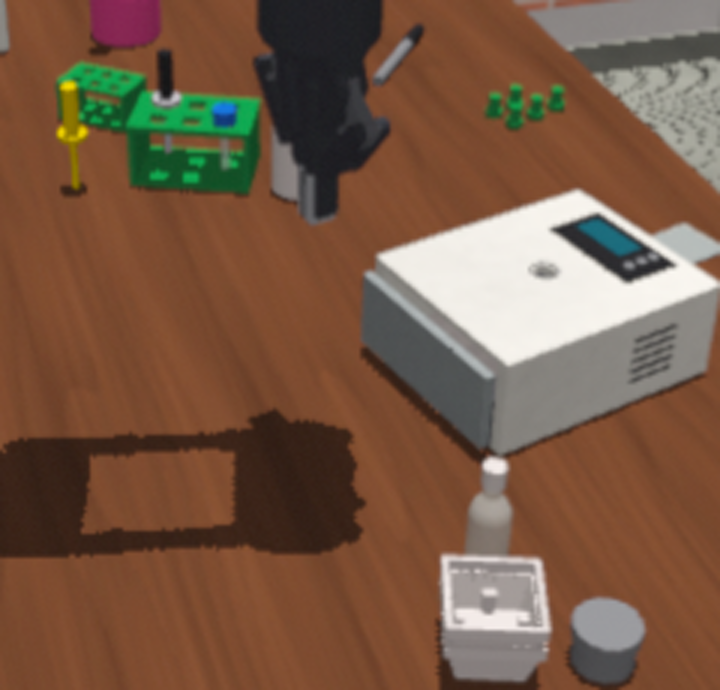

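View pics/t29.png

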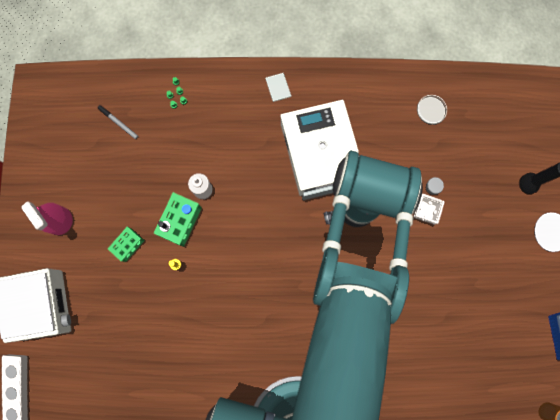

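All in place: the tray is shut, the pin is in the rack, two boats are left in the nest and the bystanders have not moved. I'm handing in.

```bash
python3 -c "
from workcell import bot
print(bot.finish_job())"
```

```text
the job is handed in; nothing more can be done
None
```

The job is done and handed in at about 27 s of the 72 s allowed.

- **Pin:** I pressed it through the dryer's hole, at about 4 to 5 N, until the tray sprang out. I then stood it back in its own rack hole, with the collar seated.
- **Boat:** I gripped only the top boat by its lip and lifted it straight up. It went into the tray's recess with light contact (5 to 6 N) before I let go. Before I closed the tray, pictures showed it sitting flat inside the fence, though the arm hid part of it in the top view.
- **Tray:** I pushed the front in to the end stop, at about 15 N. It stayed shut when I backed off.

In the final pictures the tray is shut flush and the pin is upright in the rack. Two boats are nested where they stood, and the vial, jar, tube, bottle and yellow look-alike show no visible movement. No check failed. Pixel readings and the calibration disagreed by only 1 to 3 mm, which I corrected by eye. The boat inside the closed tray could not be seen after latching.

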